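Pack out a wedge vice and hold the wedge tight

ROBOT

A 7-joint arm with a two-finger parallel gripper is mounted at the origin on the work surface. World frame = base frame: x ahead of the robot, y to its left, z up, the work surface at z = 0. Lengths are in m, angles in rad, forces in N, time in s.
With the tool pointing down it reaches from about 0.425 to 0.875 m from the base axis. Payload 4.7 kg.
Tool frame: the origin (TCP) lies at the very end of the fingers, on their centre line; the grasp point (between the pads) lies 19 mm behind it; z points along the fingers, y is the direction in which the jaws open and shut (so a half turn about z gives the same grasp; the last joint's range is limited). The gripper opens to 87 mm and grips with 3 to 60 N. Pads are 19 mm wide; open, the fingers measure 117 mm over their backs; the gripper's body (75 mm by 190 mm) begins 51 mm behind the grasp point.
Start: joints at [-1.196, 0.321, -0.07, 1.45, 0.023, 1.371, -0.057], TCP at [0.229, 0.608, 0.192] pointing down, gripper open.
Joint ranges: [-2.86, 2.86], [-0.3, 2.09], [-1.38, 1.24], [0.06, 2.45], [-1.56, 4.7], [0.09, 2.05], [-2.69, 2.69]. Speed limits (rad/s): [2.57, 2.57, 3.14, 3.14, 3.14, 3.14, 3.14].

INTERFACE

Orientations are given as a rotation vector (axis times angle).
In Python, from bench import ctrl, get_image, camera_info gives the robot as it stands.
- The arm moves only by the tool carry_out, never from a script. Its argument "commands" is a list of rows, each an object of numbers: "tx", "ty", "tz": the shift along the tool's x, y, z in m; "rx", "ry", "rz": the turn, a rotation vector about the tool's x, y, z in rad; "jaw": the opening, from 0 (shut) to 1 (fully open). In form: [{"tx": .., "ty": .., "tz": .., "rx": .., "ry": .., "rz": .., "jaw": ..}, ...]. A call has 1 to 12 rows; each row is the pose to reach, as a shift and turn from the pose commanded when the call began, along the tool's axes at that moment; what a row does not reach only later rows make up. A row lasts 1/8 s, in which the tool goes at most 62.5 mm and 10.7 degrees, less where a joint would pass 70% of its speed; a pose out of reach is approached as far as the arm can. A call with a gripper value outside its range is refused whole. The fingers move at their own pace and stop on an object; "grip_force" is the grip in N (left out, the last holds). Time passes only in rows, so rows that repeat a pose let the fingers close. It gives the time, the measured TCP pose, the force and the opening at its end, in the units of the state.
- ctrl.get_state(): the state, without advancing time (a new reading comes with each control period).
- get_image(name): name is "scene" or "top"; returns the picture (384x512x3 uint8, red, green, blue); there is no depth.
- camera_info(name): a dict with "intrinsics" (3x3 intrinsics, pixels), "R" (3x3) and "t" (3): a world point X has camera coordinates R X + t. Camera axes: x right, y down, z forward; pixel columns grow to the right and rows downward; lengths in m; the calibration is good to about 2 mm. A picture is of the moment at which its call begins. camera_info takes no time and is no camera call.
- ctrl.close_job(): hands the job in, once; it reports no verdict.
The state is a dict: "time": time; "joint_positions": joint angles; "qd": joint speeds; "joint_torque": joint torques, N m; "position": TCP position; "tool_rot": TCP orientation; "ft_force": force on the tool from outside, world axes, zero at the start; "torque": the same for the moment, N m; "grip_width": opening from 0.0 (shut) to 1.0 (fully open).
Only numpy, scipy, OpenCV 4.12 (cv2) and the standard library are available. Lean on these libraries where they do the work, as an engineer would, in place of code of your own. Each camera call takes 0.05 s, during which the arm holds its last target.

TASK

The steel doming block sits loose in the wooden wedge vice. Stand as many of the metal packers as are needed, one or two depending on where the end stop is, upright in the gap between the sliding jaw and the end stop, then push the wooden wedge thin end down into what is left of the gap until you feel it jam tight, so that the stack holds the jaw firmly against the block; the wedge must jam before it bottoms out on the vice floor. Finish while still gripping the wedge where it is jammed, without letting go, and leave the other things on the bench where they are.

Things in the scene. Friction and masses are not known exactly. Their poses are not given: they have to be found in the camera images.
- vice: Wooden wedge vice fixed to the bench. Origin on the bench surface; its y is the clamping direction. Base plate 90 (x) by 185 (y -75 to +110) by 12 mm: vice floor 12 mm above the bench. Fixed cheek, 80 wide, 60 tall above the floor, face at y = +85. Towards -y follow block, sliding jaw, gap and end stop, all on the floor, centred on x = 0, open above and at the x sides.
- jaw: Steel sliding jaw, 74 (x) by 24 (y) mm, top 60 mm above the vice floor. Origin at the centre of its underside, at vice floor height; faces at y = +12 and -12 mm. Slides along the vice's y (1 N friction, no spring), starts 1 to 3 mm off the block. Closed when its +y face meets the block: origin then at y = +23 mm in the vice frame, gap face at +11 mm.
- stop: Wooden end stop of the vice, 80 (x) by 26 (y) by 60 mm tall, fixed for this job but at a different place along the vice each time, parallel to the jaw. Origin at the bottom edge of its face towards the jaw (middle of the width, at vice floor height), so the gap runs from this origin towards +y. With the jaw closed the gap is between 24 and 45 mm.
- block: Steel doming block, a 50 mm cube with round hollows, 0.7 kg, loose between the fixed cheek and the jaw. Origin at the centre of its underside.
- packer1: One of three equal metal packers standing on the bench: plate 44 (x, width) by 12 (y, thickness) by 60 mm tall, with a tab on top 30 (x) by 8 (y) mm up to a total height of 88 mm, to be gripped across its 30 mm. About 0.2 kg. Origin at the centre of its underside. Goes in with its thickness along the vice's y.
- packer2: One of three equal metal packers standing on the bench: plate 44 (x, width) by 12 (y, thickness) by 60 mm tall, with a tab on top 30 (x) by 8 (y) mm up to a total height of 88 mm, to be gripped across its 30 mm. About 0.2 kg. Origin at the centre of its underside. Goes in with its thickness along the vice's y.
- packer3: One of three equal metal packers standing on the bench: plate 44 (x, width) by 12 (y, thickness) by 60 mm tall, with a tab on top 30 (x) by 8 (y) mm up to a total height of 88 mm, to be gripped across its 30 mm. About 0.2 kg. Origin at the centre of its underside. Goes in with its thickness along the vice's y.
- wedge: Wooden wedge standing thin end down in its holder, 0.1 kg. Origin at the centre of the thin (lower) end, z up. 40 mm wide (x). Thickness (y) grows evenly on both sides from 4 mm at the thin end to 24 mm at height 60; above 65 a grip tab 30 (x) by 16 (y) mm, top at 125. It jams by friction; must end 10 mm or more down in the gap and 2 mm or more off the vice floor: for room of 8 to 22 mm.
- holder: Dark wooden block with a pocket in which the wedge stands, 68 by 42 by 45 mm tall, pocket 45 by 19 mm, pocket floor 11.5 mm above the bench; fixed. Origin at the centre of its underside.
- jar: Small glass jar with metal cap, 44 mm across, 45 mm tall, to be left alone. Origin at the centre of its underside.
- hammer: Hammer lying on the bench, 200 mm long, to be left alone.
- brush: Brush lying on the bench, 170 mm long, to be left alone.
- mandrel: Upright tapered steel ring mandrel, base 44 mm across, 150 mm tall, to be left alone. Origin at the centre of its underside.
- dish: White ceramic dish, 70 mm across, 25 mm tall, to be left alone. Origin at the centre of its underside.
- ringblank: Brass ring blank, 24 mm across, 8 mm high, lying flat, to be left alone. Origin at the centre of its underside.
- benchpin: Flat wooden bench pin, 50 by 90 by 22 mm, to be left alone. Origin at the centre of its underside.
Things that resemble listed ones, but are neither listed nor needed, are in the scene too. What is shaped like the packer3 but blue or turquoise is not meant.

How it is judged:
By the outcome, as a careful person would: the job done as asked, in the order asked, and still so for the second after the job is handed in, while the arm keeps its last pose, push and grip.
It also fails if it takes over 67 s, if anything falls off the work surface, if the arm or the gripper's body presses on something with over 40 N, if the wrist force passes 120 N, or if a joint passes its speed limit or range.

## Working session

There is one attempt and no reset: what is moved stays moved. The work goes in short steps, Python scripts to look and compute and a tool call to move; the robot and the scene stay as the last step left them, time stands still between calls to the robot, and variables do not carry over. Pictures are saved under pics/ and viewed, and the job is handed in when it is done.

Besides the shell and the picture viewer there is one more tool, called after "Emit:" as name(argument=value, ...), one argument or row to a line, values as JSON. carry_out: Moves the arm, as the interface text tells. Its arguments: {"type":"object","properties":{"commands":{"type":"array"},"grip_force":{"type":"number"}},"required":["commands"]}

```bash
mkdir -p pics; ls; python3 - <<'E'
from bench import ctrl, get_image, camera_info
import cv2,numpy as np
for n in("scene","top"):
    im=get_image(n); cv2.imwrite(f"pics/{n}0.png",im[:,:,::-1])
    c=camera_info(n); print(n,np.round(c["intrinsics"],1).tolist(),np.round(c["R"],3).tolist(),np.round(c["t"],3).tolist())
print(ctrl.get_state())
E
```

```text
pics
scene [[416.0, 0.0, 260.5], [0.0, 416.0, 186.0], [0.0, 0.0, 1.0]] [[0.522, 0.853, -0.005], [0.592, -0.366, -0.719], [-0.615, 0.372, -0.695]] [-0.266, -0.302, 1.505]
top [[394.7, 0.0, 251.2], [0.0, 394.7, 196.3], [0.0, 0.0, 1.0]] [[-0.029, -0.999, 0.019], [-0.996, 0.027, -0.087], [0.086, -0.021, -0.996]] [-0.011, 0.543, 1.266]
{'time': 0.1, 'joint_positions': array([-1.19592302,  0.32177828, -0.07010193,  1.45154515,  0.02262479,
        1.37077332, -0.05688469]), 'qd': array([ 0.0001473 , -0.00239954, -0.00048137, -0.00200541,  0.00123785,
        0.00092281, -0.00142486]), 'joint_torque': array([ 9.67868345e-05, -4.92569554e+01, -4.05813698e-01, -3.13399601e+01,
       -6.42609852e-02,  3.95204220e-02,  7.54965208e-05]), 'position': array([0.22930598, 0.60763769, 0.1914559 ]), 'tool_rot': array([-5.63497743e-01, -3.09043930e+00,  2.67843701e-03]), 'ft_force': array([ 0.25621831, -0.80508213,  0.78100696]), 'torque': array([-0.06713813,  0.01988588,  0.02096095]), 'grip_width': 1.001068696244224}
```

```bash
python3 - <<'E'
import cv2
for n in("scene","top"):
    im=cv2.imread(f"pics/{n}0.png"); cv2.imwrite(f"pics/{n}0b.png",cv2.resize(im,(800,600),interpolation=cv2.INTER_CUBIC))
E
```

```text
(no output)
```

View pics/scene0b.png

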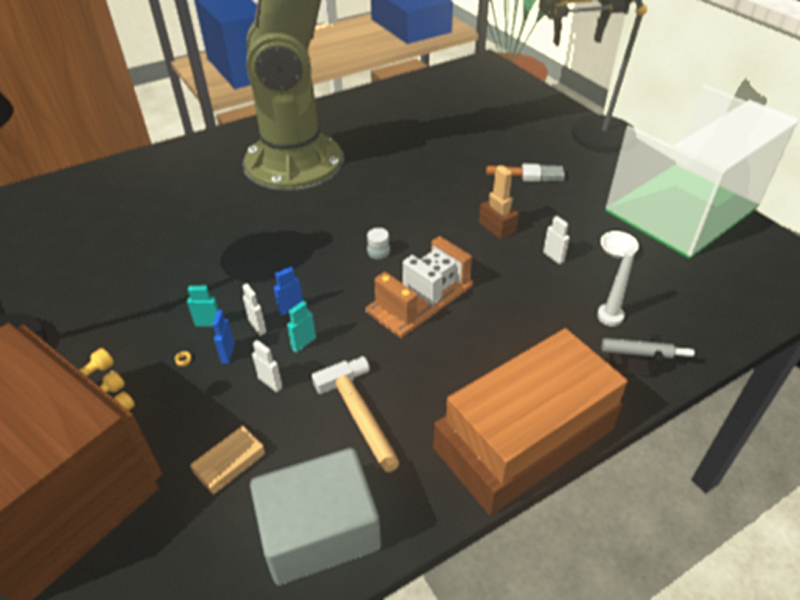

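View pics/top0b.png

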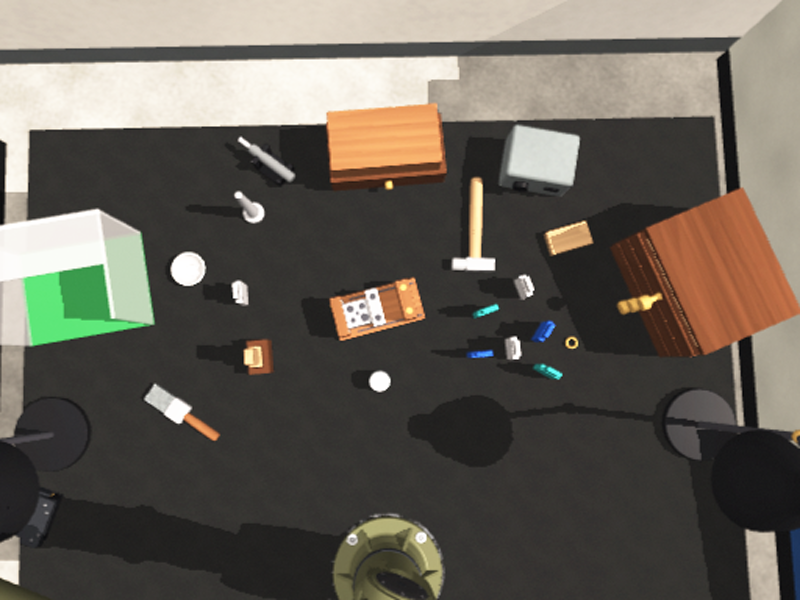

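```bash
cat > h.py <<'E'
import numpy as np,cv2
from bench import ctrl, get_image, camera_info
C={n:camera_info(n) for n in("scene","top")}
def proj(n,P):
    c=C[n];P=np.atleast_2d(P);X=P@np.array(c["R"]).T+c["t"];K=np.array(c["intrinsics"])
    u=X@K.T;return u[:,:2]/u[:,2:]
def back(n,uv,z):
    c=C[n];R=np.array(c["R"]);K=np.array(c["intrinsics"]);o=-R.T@c["t"]
    uv=np.atleast_2d(uv);d=(np.c_[uv,np.ones(len(uv))]@np.linalg.inv(K).T)@R
    return o+d*((z-o[2])/d[:,2:])
def crop(src,u0,v0,w,h,s,out,lines=()):
    im=cv2.imread(src)[v0:v0+h,u0:u0+w]
    im=cv2.resize(im,None,fx=s,fy=s,interpolation=cv2.INTER_CUBIC)
    for k in range(0,w,10): cv2.line(im,(k*s,0),(k*s,4 if k%50 else 10),(0,255,255),1)
    for k in range(0,h,10): cv2.line(im,(0,k*s),(4 if k%50 else 10,k*s),(0,255,255),1)
    cv2.imwrite(out,im)
E
python3 - <<'E'
from h import *
crop("pics/top0.png",205,170,75,55,10,"pics/c1.png")
crop("pics/scene0.png",230,145,80,72,8,"pics/c2.png")
crop("pics/top0.png",295,165,80,80,7,"pics/c3.png")
crop("pics/scene0.png",110,165,100,90,6,"pics/c4.png")
crop("pics/top0.png",140,165,60,80,7,"pics/c5.png")
crop("pics/scene0.png",295,95,80,80,7,"pics/c6.png")
E
```

```text
(no output)
```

View pics/c1.png

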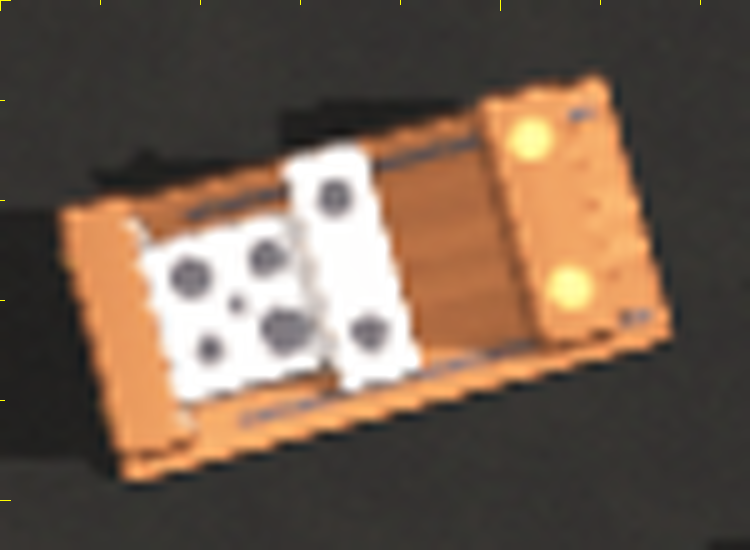

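View pics/c2.png

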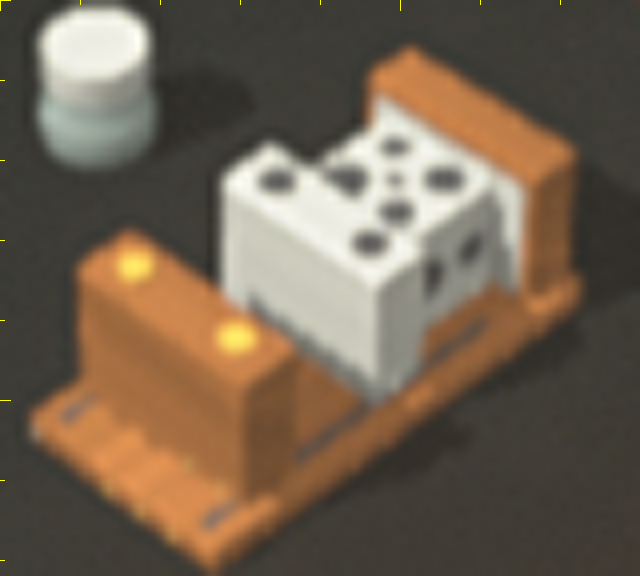

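View pics/c3.png

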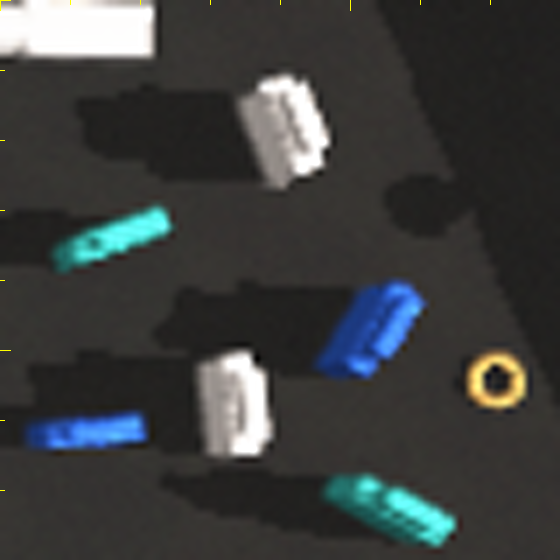

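View pics/c4.png

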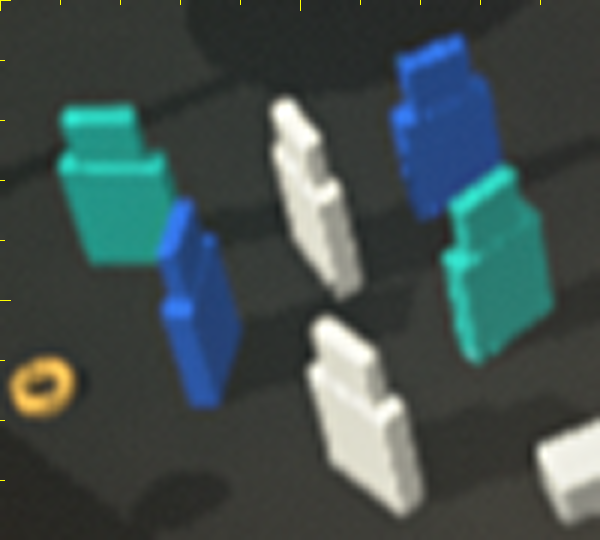

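View pics/c5.png

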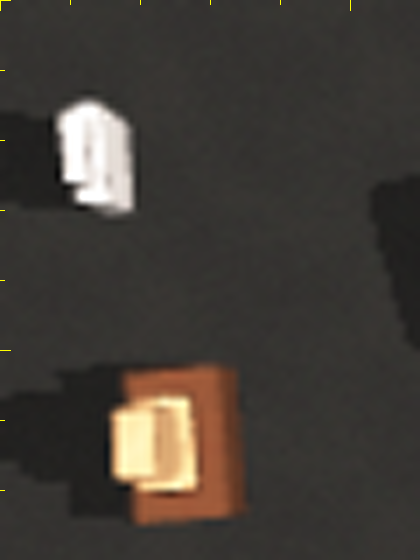

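View pics/c6.png

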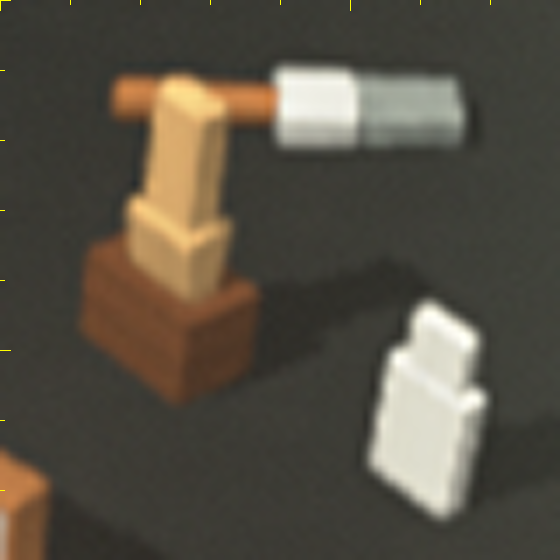

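```bash
cat > fit.py <<'E'
from h import *
from scipy.optimize import minimize
def box(x0,x1,y0,y1,z0,z1): return np.array([[x,y,z] for x in(x0,x1) for y in(y0,y1) for z in(z0,z1)])/1000.
PACK=[box(-22,22,-6,6,0,60),box(-15,15,-4,4,60,88)]
HOLD=[box(-34,34,-21,21,0,45)]
def wedge(z0=0):
    a=np.array([[x,y,z] for x in(-20,20) for y,z in((-2,0),(2,0),(-12,60),(12,60),(-12,65),(12,65))])/1000.
    b=box(-15,15,-8,8,65,125); 
    return [p+[0,0,z0] for p in(a,b)]
def tf(p,P):
    x,y,a=p[:3];c,s=np.cos(a),np.sin(a)
    return P@np.array([[c,-s,0],[s,c,0],[0,0,1]]).T+[x,y,0]
def render(n,parts,p,win,S=8):
    u0,v0,w,h=win;m=np.zeros((h*S,w*S),np.uint8)
    for P in parts:
        uv=proj(n,tf(p,P)); q=((uv+0.5-[u0,v0])*S)
        hull=cv2.convexHull(q.astype(np.float32)).reshape(-1,2)
        cv2.fillConvexPoly(m,np.round(hull*16-8).astype(np.int32),255,shift=4)
    return cv2.resize(m,(w,h),interpolation=cv2.INTER_AREA)/255.
def fit(parts,p0,masks,free_off=False):
    # masks: {cam:(win,softmask)}
    def cost(p):
        pp=p*np.array(sc)
        return sum(((render(n,parts,pp,w)-m)**2).sum() for n,(w,m) in masks.items())
    sc=[0.001,0.001,0.02]
    best=None
    p0=np.array(p0)/sc
    for k in range(3):
        r=minimize(cost,p0 if best is None else best.x,method="Nelder-Mead",options=dict(initial_simplex=(p0 if best is None else best.x)+np.vstack([np.zeros(3),np.eye(3)*[4,4,5]]),xatol=.02,fatol=.01))
        best=r if best is None or r.fun<best.fun else best
    return best.x*sc,best.fun
E
cat > run1.py <<'E'
from fit import *
def soft(n,win,lo,hi,kind):
    im=cv2.imread(f"pics/{n}0.png").astype(float);u,v,w,h=win
    c=im[v:v+h,u:u+w]; 
    g=c.min(2) if kind=="white" else c.max(2)
    return np.clip((g-lo)/(hi-lo),0,1)
L={"A":((139+13.5/1,165+22),"top (152,187)"),}
W={"A":{"top":(144,175,20,24),"scene":(343,132,26,40)},
   "B":{"top":(325,174,20,20),"scene":(157,213,26,40)},
   "C":{"top":(320,213,16,20),"scene":(153,178,20,40)}}
if __name__=="__main__":
  for k,ws in W.items():
    ms={n:(w,soft(n,w,55,170,"white")) for n,w in ws.items()}
    n,w=list(ws.items())[0]; v,u=np.indices(ms[n][1].shape); m=ms[n][1]
    c=[(u*m).sum()/m.sum()+w[0],(v*m).sum()/m.sum()+w[1]]
    b=back("top",c,.05)[0]
    for use in(("top","scene"),("top",),("scene",)):
      r=[]
      for a0 in (0,.6,1.2,1.8,2.4):
        p,f=fit(PACK,[b[0],b[1],a0],{q:ms[q] for q in use}); r.append((f,p))
      f,p=min(r,key=lambda t:t[0]); print(k,use,np.round(p[:2]*1000,1),round(np.degrees(p[2])%180,1),round(f,2),[round(x[0],1) for x in r])
E
python3 run1.py
```

```text
A ('top', 'scene') [578.4 288.2] 5.1 20.52 [np.float64(20.6), np.float64(20.6), np.float64(20.5), np.float64(20.7), np.float64(20.5)]
A ('top',) [580.1 288.1] 4.7 3.3 [np.float64(3.3), np.float64(3.3), np.float64(3.3), np.float64(3.3), np.float64(3.3)]
A ('scene',) [575.4 290.4] 4.5 6.19 [np.float64(6.3), np.float64(6.3), np.float64(6.2), np.float64(6.2), np.float64(6.2)]
B ('top', 'scene') [ 575.4 -298.5] 19.2 33.69 [np.float64(33.7), np.float64(33.7), np.float64(33.8), np.float64(188.9), np.float64(188.8)]
B ('top',) [ 577.4 -300.3] 17.9 7.05 [np.float64(7.1), np.float64(7.1), np.float64(7.1), np.float64(7.1), np.float64(7.1)]
B ('scene',) [ 572.9 -297.8] 19.2 9.79 [np.float64(9.8), np.float64(9.8), np.float64(149.3), np.float64(116.8), np.float64(116.8)]
C ('top', 'scene') [ 449.2 -269.5] 4.5 27.67 [np.float64(27.8), np.float64(27.8), np.float64(27.9), np.float64(27.7), np.float64(95.9)]
C ('top',) [ 450.1 -270.9] 5.6 5.33 [np.float64(5.4), np.float64(5.3), np.float64(5.3), np.float64(5.4), np.float64(5.3)]
C ('scene',) [ 445.7 -268.2] 4.5 8.87 [np.float64(8.9), np.float64(8.9), np.float64(9.0), np.float64(52.5), np.float64(52.6)]
```

```bash
cat > run2.py <<'E'
from fit import *
W={"top":(207,173,70,50),"scene":(230,147,75,72)}
def soft(n,win):
    im=cv2.imread(f"pics/{n}0.png").astype(float);u,v,w,h=win
    c=im[v:v+h,u:u+w]; g=c[:,:,2]  # red
    m=np.clip((g-75)/(125-75),0,1)
    if n=="scene": m[:26,:24]=0
    return m
M={n:(w,soft(n,w)) for n,w in W.items()}
def parts(s,j): return [box(-45,45,-75,110,0,12),box(-40,40,85,110,12,72),box(-40,40,s-26,s,12,72),box(-37,37,j-12,j+12,12,72),box(-25,25,35,85,12,62)]
for use in(("top","scene"),("top",),("scene",)):
    sc=np.array([.001,.001,.02,1])
    def cost(p):
        q=p*sc; return sum(((render(n,parts(q[3],21),q,M[n][0])-M[n][1])**2).sum() for n in use)
    x=np.array([.545,.03,.26,-20])/sc; 
    for k in range(3):
        r=minimize(cost,x,method="Nelder-Mead",options=dict(initial_simplex=x+np.vstack([np.zeros(4),np.eye(4)*[5,5,4,5]]),xatol=.02,fatol=.01)); x=r.x
    q=x*sc; print(use,np.round(q[:2]*1000,1),round(np.degrees(q[2]),2),"s",round(q[3],1),round(r.fun,1))
E
python3 run2.py
python3 - <<'E'
from h import *
# stop and jaw edge from top image at z=.072
a=np.radians(15)
for nm,pts in {"stop":[(253.6,181.2),(258.9,204)],"jaw":[(242,180),(246.8,201.5)],"jawfar":[(233.6,181.5),(239.5,203.5)]}.items():
    X=back("top",np.array(pts)-.5,.072); d=X[1]-X[0]; print(nm,np.round(X*1000,1).tolist(),"yaw",np.degrees(np.arctan2(d[1],d[0])))
E
```

```text
('top', 'scene') [543.7 -10.6] 13.17 s -26.5 116.5
('top',) [545.2 -11.3] 13.5 s 2.5 26.1
('scene',) [541.4  -9.2] 13.27 s -27.9 43.2
stop [[587.2, -32.3, 72.0], [514.7, -46.9, 72.0]] yaw -168.66135988219006
jaw [[592.0, 4.1, 72.0], [523.6, -9.1, 72.0]] yaw -169.03074144276695
jawfar [[587.9, 30.7, 72.0], [518.0, 13.9, 72.0]] yaw -166.52267190854647
```

```bash
cat > run3.py <<'E'
from fit import *
from scipy.ndimage import map_coordinates
V={"top":(.5452,-.0113,np.radians(13.3)),"scene":(.5414,-.0092,np.radians(13.3))}
for n in V:
    g=cv2.imread(f"pics/{n}0.png").astype(float)
    for z,xr in((.072,(-30,30)),(.012,(-30,30)),(.062,(-18,18))):
        xs=np.linspace(xr[0],xr[1],60)/1000; ys=np.arange(-70,100,.5)/1000
        prof=[]
        for y in ys:
            P=np.c_[xs,np.full(60,y),np.full(60,z)]
            uv=proj(n,tf(V[n],P))
            prof.append([np.median(map_coordinates(g[:,:,c],[uv[:,1],uv[:,0]],order=1)) for c in range(3)])
        prof=np.array(prof); d=np.abs(np.gradient(prof,axis=0)).sum(1)
        pk=[(float(ys[i]*1000),int(d[i]),int(prof[min(i+8,len(ys)-1)].sum()-prof[max(i-8,0)].sum())) for i in range(4,len(ys)-4) if d[i]==d[i-4:i+5].max() and d[i]>14]
        print(n,z,pk)
E
python3 run3.py
```

```text
top 0.072 [(-29.5, 23, -202), (10.0, 50, 405), (34.5, 18, -165), (55.0, 30, 251), (68.0, 18, -180), (76.0, 27, 186), (86.0, 26, -246)]
top 0.012 [(-33.0, 22, -197), (8.5, 47, 401), (34.5, 17, -162), (56.0, 26, 224), (70.5, 15, -159), (77.5, 21, 146), (89.0, 26, -240)]
top 0.062 [(-30.0, 23, -190), (9.5, 49, 399), (34.0, 15, -161), (42.5, 20, -127), (46.0, 19, -182), (54.5, 34, 280), (69.5, 26, -230), (77.0, 32, 245), (87.0, 25, -248)]
scene 0.072 [(-29.5, 17, -81), (-24.0, 32, 294), (34.5, 26, -293), (45.0, 19, 205), (47.5, 18, 223), (50.5, 15, 109), (60.5, 19, -182), (68.0, 19, 191), (79.5, 16, -222)]
scene 0.012 [(20.0, 15, 204)]
scene 0.062 [(-16.0, 17, 202), (43.0, 26, -288), (54.0, 22, 214), (67.0, 19, -180), (78.0, 19, 201), (88.0, 16, -224)]
```

```bash
cat > ov.py <<'E'
from fit import *
def overlay(n,src,win,s,segs,out):
    u,v,w,h=win
    im=cv2.imread(src)[v:v+h,u:u+w]; im=cv2.resize(im,None,fx=s,fy=s,interpolation=cv2.INTER_CUBIC)
    for P,col in segs:
        q=(proj(n,P)+.5-[u,v])*s
        cv2.polylines(im,[np.round(q*16).astype(np.int32)],False,col,1,cv2.LINE_AA,4)
    cv2.imwrite(out,im)
E
python3 - <<'E'
from ov import *
V={"top":(.5452,-.0113,np.radians(13.3)),"scene":(.5414,-.0092,np.radians(13.3))}
W={"top":(205,170,75,55,10),"scene":(230,145,80,72,8)}
for n in V:
    S=[]
    def L(y,z,x,c): S.append((tf(V[n],np.array([[-x,y,z],[x,y,z]])/1000.),c))
    for y in(-29.5,): L(y,72,40,(255,0,0)); L(y,12,40,(255,0,255))
    L(9,72,37,(0,255,0)); L(33,72,37,(0,255,0)); L(9,12,37,(255,255,0)); L(85,72,40,(0,0,255))
    L(-55.5,72,40,(255,0,0))
    L(110,72,40,(0,0,255))
    S.append((tf(V[n],np.array([[-45,-75,12],[45,-75,12],[45,110,12],[-45,110,12],[-45,-75,12]])/1000.),(200,200,200)))
    overlay(n,f"pics/{n}0.png",W[n][:4],W[n][4],S,f"pics/ov_{n}.png")
E
```

```text
(no output)
```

View pics/ov_top.png

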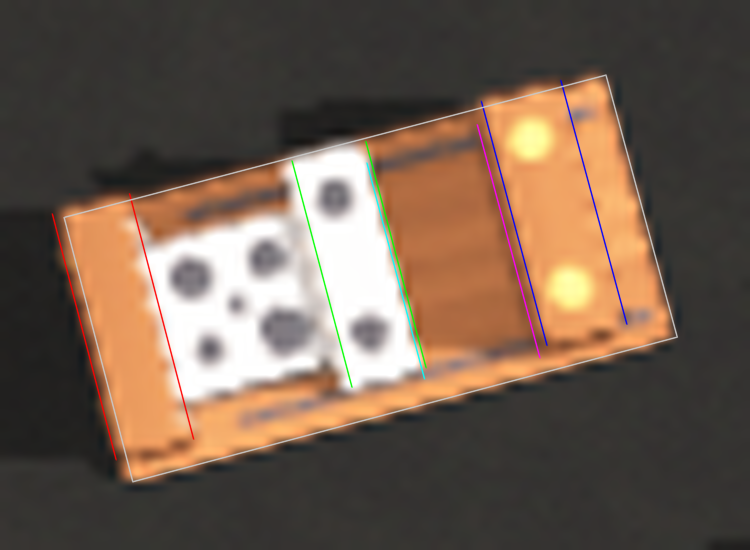

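View pics/ov_scene.png

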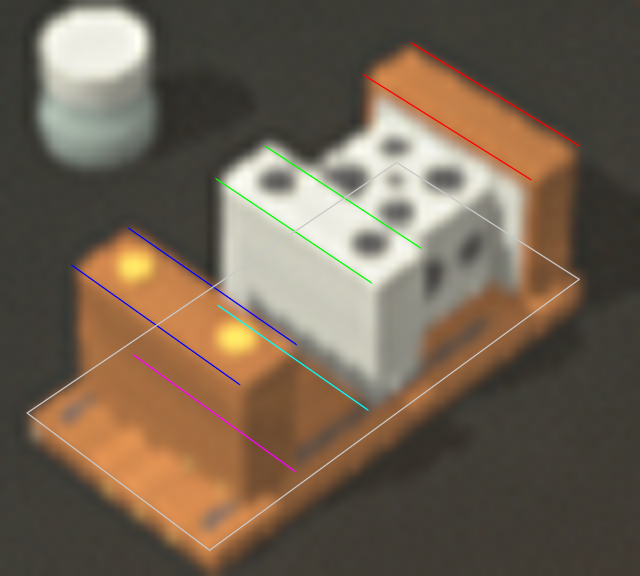

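```bash
cat > run4.py <<'E'
from fit import *
W={"top":(150,210,30,33),"scene":(302,103,32,53)}
def soft(n,win):
    im=cv2.imread(f"pics/{n}0.png").astype(float);u,v,w,h=win
    c=im[v:v+h,u:u+w]; g=c[:,:,2]-0.8*c[:,:,0]  # red minus blue: wood
    return np.clip((g-15)/(45-15),0,1), np.clip((c[:,:,1]-115)/(45),0,1)
M={n:(w,)+soft(n,w) for n,w in W.items()}
for n in M:
    cv2.imwrite(f"pics/m_{n}.png",cv2.resize(np.hstack([M[n][1],M[n][2]])*255,None,fx=8,fy=8))
P=HOLD+wedge(.0115)
for use in(("top","scene"),("top",),("scene",)):
    for a0 in(0,.2):
        p,f=fit(P,[.49,.25,a0],{n:(M[n][0],M[n][1]) for n in use}); print(use,np.round(p[:2]*1000,1),round(np.degrees(p[2]),1),round(f,1))
E
python3 run4.py
```

```text
('top', 'scene') [446.1 252.6] 6.1 150.9
('top', 'scene') [446.1 252.6] 5.7 150.5
('top',) [446.8 252.3] 4.7 12.8
('top',) [446.7 252.3] 4.5 12.8
('scene',) [443.5 254.5] 13.3 126.7
('scene',) [443.1 254.6] 9.4 126.2[ WARN:0@0.726] global loadsave.cpp:1063 imwrite_ Unsupported depth image for selected encoder is fallbacked to CV_8U.
```

View pics/m_scene.png

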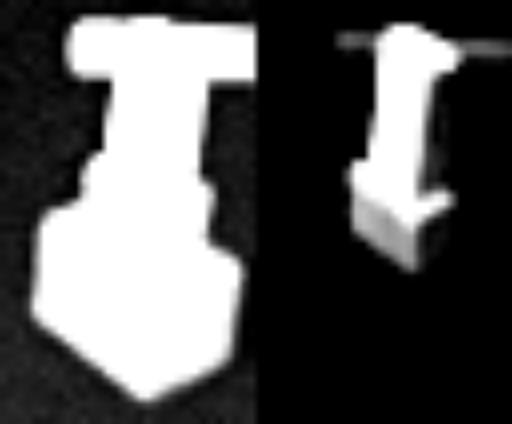

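```bash
sed -i 's/"scene":(302,103,32,53)/"scene":(302,114,32,42)/' run4.py; python3 run4.py 2>/dev/null
python3 - <<'E'
from ov import *
W={"top":(140,165,60,80,7),"scene":(295,95,80,80,7)}
def segs(parts,p,col):
    o=[]
    for P in parts:
        n=len(P)
        T=tf(p,P)
        import itertools
        z=np.unique(P[:,2])
        for zz in z:
            q=T[P[:,2]==zz]; h=cv2.convexHull(q[:,:2].astype(np.float32),returnPoints=False).ravel()
            o.append((q[np.r_[h,h[0]]],col))
    return o
pp={"top":((.5801,.2881,np.radians(5)),(.4467,.2523,np.radians(4.7))),"scene":((.5754,.2904,np.radians(5)),(.4435,.2545,np.radians(5)))}
for n in W:
    a,b=pp[n]
    overlay(n,f"pics/{n}0.png",W[n][:4],W[n][4],segs(PACK,a,(0,0,255))+segs(HOLD,b,(255,0,0))+segs(wedge(.0115),b,(0,200,0)),f"pics/ovw_{n}.png")
E
```

```text
('top', 'scene') [446.3 252.4] 5.6 45.3
('top', 'scene') [446.3 252.4] 5.7 45.4
('top',) [446.8 252.3] 4.7 12.8
('top',) [446.7 252.3] 4.5 12.8
('scene',) [445.2 253.1] 9.3 27.5
('scene',) [444.9 253.4] 9.7 27.3
```

View pics/ovw_top.png

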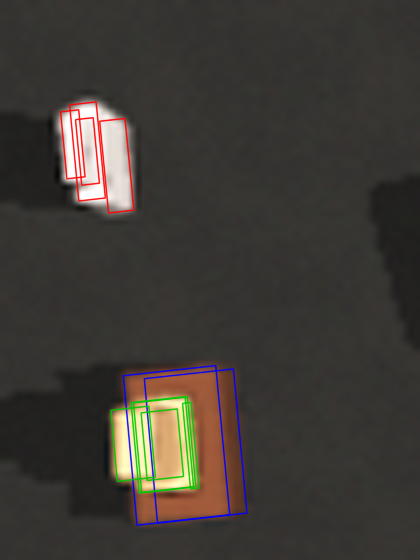

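View pics/ovw_scene.png

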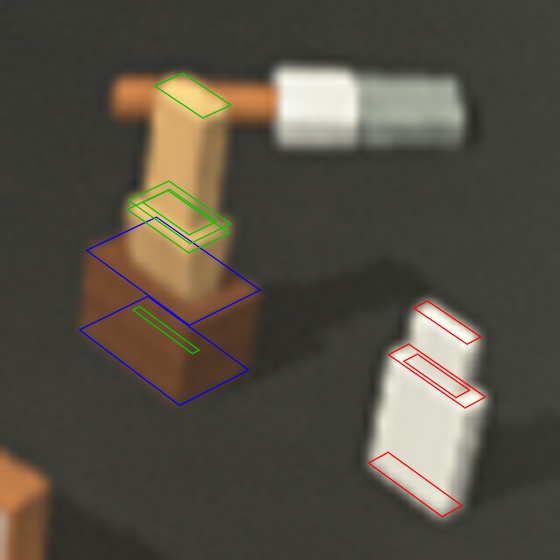

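```bash
cat > plan.py <<'E'
from h import *
from scipy.spatial.transform import Rotation as Ro
def now():
    s=ctrl.get_state(); return np.array(s["position"]),Ro.from_rotvec(s["tool_rot"]),s
def plan(pts,base=None):
    """pts: (x,y,z,yaw_deg of tool y axis) world; prints rows relative to the present pose"""
    p,R,s=now()
    if base is not None: p,R=np.array(base[0]),Ro.from_rotvec(base[1])
    print("now",np.round(p,4),"yaw",round(np.degrees(np.arctan2(*R.as_matrix()[1::-1,1])),2),"tilt",np.round(R.as_matrix()[:2,2],4),"t",round(s["time"],2),"F",np.round(s["ft_force"],1),"grip",round(s["grip_width"],3))
    for x,y,z,a in pts:
        d=R.inv().apply(np.array([x,y,z])-p)
        a=np.radians(a); Y=np.array([np.cos(a),np.sin(a),0]);Z=np.array([0,0,-1.]);X=np.cross(Y,Z)
        r=(R.inv()*Ro.from_matrix(np.c_[X,Y,Z])).as_rotvec()
        print("t",np.round(d,4).tolist(),"r",np.round(r,4).tolist())
E
python3 - <<'E'
from plan import *
plan([(.40,.38,.19,40),(.579,.289,.15,5),(.579,.289,.063,5)])
E
```

```text
now [0.2293 0.6076 0.1915] yaw 69.33 tilt [-0.0005 -0.0016] t 0.1 F [ 0.3 -0.8  0.8] grip 1.001
t [-0.2401, -0.1527, 0.0017] r [-0.0016, 0.0005, 0.512]
t [-0.4396, -0.1746, 0.0418] r [-0.0015, 0.0011, 1.1228]
t [-0.4396, -0.1745, 0.1288] r [-0.0015, 0.0011, 1.1228]
```

Emit:
carry_out(
  commands=[
    {"tx": -0.24, "ty": -0.153, "tz": 0, "rz": 0.512, "jaw": 0.85},
    {"tx": -0.24, "ty": -0.153, "tz": 0, "rz": 0.512, "jaw": 0.85},
    {"tx": -0.24, "ty": -0.153, "tz": 0, "rz": 0.512, "jaw": 0.85},
    {"tx": -0.24, "ty": -0.153, "tz": 0, "rz": 0.512, "jaw": 0.85},
    {"tx": -0.24, "ty": -0.153, "tz": 0, "rz": 0.512, "jaw": 0.85},
    {"tx": -0.44, "ty": -0.1745, "tz": 0.042, "rz": 1.123, "jaw": 0.85},
    {"tx": -0.44, "ty": -0.1745, "tz": 0.042, "rz": 1.123, "jaw": 0.85},
    {"tx": -0.44, "ty": -0.1745, "tz": 0.042, "rz": 1.123, "jaw": 0.85},
    {"tx": -0.44, "ty": -0.1745, "tz": 0.042, "rz": 1.123, "jaw": 0.85},
    {"tx": -0.44, "ty": -0.1745, "tz": 0.042, "rz": 1.123, "jaw": 0.85},
    {"tx": -0.44, "ty": -0.1745, "tz": 0.042, "rz": 1.123, "jaw": 0.85},
    {"tx": -0.44, "ty": -0.1745, "tz": 0.042, "rz": 1.123, "jaw": 0.85},
  ],
  grip_force=30,
)

```text
invalid input
```

```bash
python3 - <<'E'
from plan import *
plan([(.579,.289,.063,5)])
for n,w in(("top",(110,140,90,90)),("scene",(310,80,100,100))):
    cv2.imwrite(f"pics/{n}1.png",get_image(n)[:,:,::-1]); crop(f"pics/{n}1.png",*w,6,f"pics/d_{n}.png")
E
```

```text
now [0.2293 0.6076 0.1915] yaw 69.33 tilt [-0.0005 -0.0016] t 0.1 F [ 0.3 -0.8  0.8] grip 1.001
t [-0.4396, -0.1745, 0.1288] r [-0.0015, 0.0011, 1.1228]
```

View pics/d_top.png

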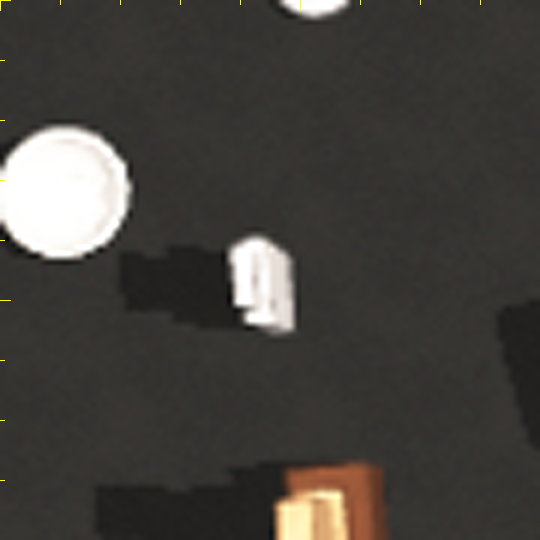

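View pics/d_scene.png

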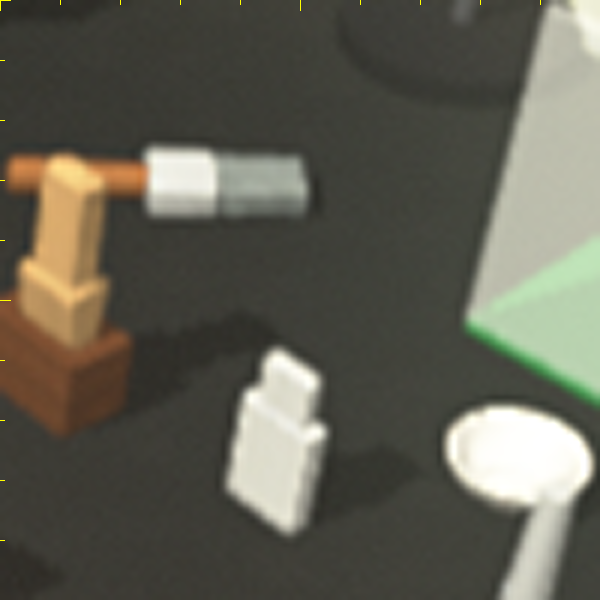

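The move was refused, apparently because the rows lacked rx and ry, and the arm did not move. I'll retry with every key.

Emit:
carry_out(
  commands=[
    {"tx": -0.24, "ty": -0.153, "tz": 0, "rx": 0, "ry": 0, "rz": 0.512, "jaw": 0.85},
    {"tx": -0.24, "ty": -0.153, "tz": 0, "rx": 0, "ry": 0, "rz": 0.512, "jaw": 0.85},
    {"tx": -0.24, "ty": -0.153, "tz": 0, "rx": 0, "ry": 0, "rz": 0.512, "jaw": 0.85},
    {"tx": -0.24, "ty": -0.153, "tz": 0, "rx": 0, "ry": 0, "rz": 0.512, "jaw": 0.85},
    {"tx": -0.24, "ty": -0.153, "tz": 0, "rx": 0, "ry": 0, "rz": 0.512, "jaw": 0.85},
    {"tx": -0.44, "ty": -0.1745, "tz": 0.042, "rx": 0, "ry": 0, "rz": 1.123, "jaw": 0.85},
    {"tx": -0.44, "ty": -0.1745, "tz": 0.042, "rx": 0, "ry": 0, "rz": 1.123, "jaw": 0.85},
    {"tx": -0.44, "ty": -0.1745, "tz": 0.042, "rx": 0, "ry": 0, "rz": 1.123, "jaw": 0.85},
    {"tx": -0.44, "ty": -0.1745, "tz": 0.042, "rx": 0, "ry": 0, "rz": 1.123, "jaw": 0.85},
    {"tx": -0.44, "ty": -0.1745, "tz": 0.042, "rx": 0, "ry": 0, "rz": 1.123, "jaw": 0.85},
    {"tx": -0.44, "ty": -0.1745, "tz": 0.042, "rx": 0, "ry": 0, "rz": 1.123, "jaw": 0.85},
  ],
  grip_force=30,
)

```text
time: 1.58
position: [0.5778, 0.2919, 0.1508]
tool_rot: [-2.117, -2.319, -0.001]
ft_force: [-0.6, -0.3, -0.0]
grip_width: 0.849
```

```bash
python3 - <<'E'
from plan import *
plan([(.579,.289,.063,5)])
for n,w in(("top",(110,140,90,90)),("scene",(310,80,100,100))):
    cv2.imwrite(f"pics/{n}2.png",get_image(n)[:,:,::-1]); crop(f"pics/{n}2.png",*w,6,f"pics/e_{n}.png")
plan([(.579,.289,.063,5)])
E
```

```text
now [0.5778 0.2919 0.1508] yaw 5.22 tilt [-0.001   0.0015] t 1.57 F [-0.6 -0.3 -0. ] grip 0.849
t [-0.0031, 0.001, 0.0878] r [-0.0008, -0.0016, 0.0039]
now [0.578  0.2919 0.1511] yaw 5.22 tilt [-0.0001  0.0017] t 1.68 F [-0.5  0.3 -0.4] grip 0.85
t [-0.0031, 0.0007, 0.0881] r [0.0, -0.0017, 0.0038]
```

View pics/e_top.png

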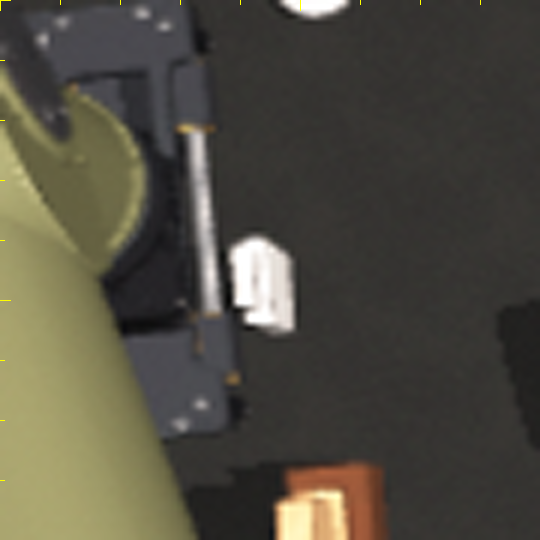

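View pics/e_scene.png

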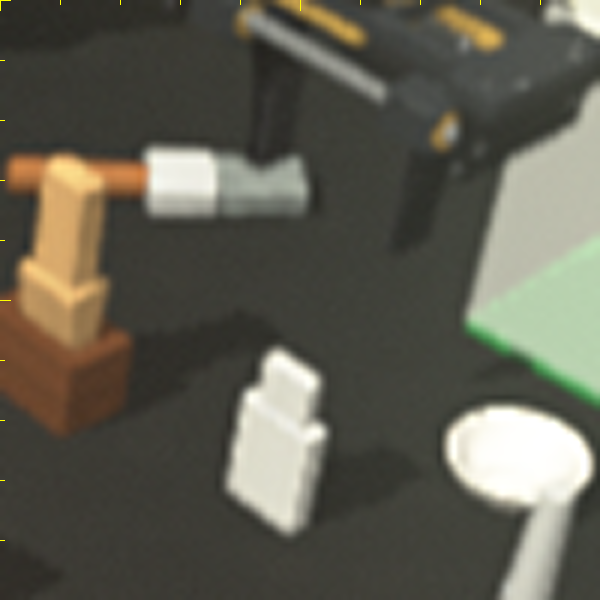

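```bash
python3 - <<'E'
from plan import *
p,R,s=now()
Y=R.as_matrix()[:,1];X=R.as_matrix()[:,0]
for n in("scene","top"):
  for d in(-.037,-.052,.037,.052):
    for e in (-.0095,.0095):
      print(n,d,e,np.round((proj(n,p+Y*d+X*e)[0]+.5-([310,80] if n=="scene" else [110,140]))*6,0))
E
```

```text
scene -0.037 -0.0095 [248. 230.]
scene -0.037 0.0095 [277. 215.]
scene -0.052 -0.0095 [225. 215.]
scene -0.052 0.0095 [254. 201.]
scene 0.037 -0.0095 [367. 305.]
scene 0.037 0.0095 [396. 290.]
scene 0.052 -0.0095 [392. 321.]
scene 0.052 0.0095 [421. 306.]
top -0.037 -0.0095 [230. 335.]
top -0.037 0.0095 [191. 340.]
top -0.052 -0.0095 [233. 366.]
top -0.052 0.0095 [194. 370.]
top 0.037 -0.0095 [216. 186.]
top 0.037 0.0095 [177. 191.]
top 0.052 -0.0095 [213. 156.]
top 0.052 0.0095 [174. 161.]
```

```bash
python3 - <<'E'
from h import *
im=cv2.imread("pics/scene2.png")[85:140,335:395]
im=np.clip(im.astype(float)*2.5,0,255).astype(np.uint8)
cv2.imwrite("pics/e2.png",cv2.resize(im,None,fx=10,fy=10,interpolation=cv2.INTER_CUBIC))
E
```

```text
(no output)
```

View pics/e2.png

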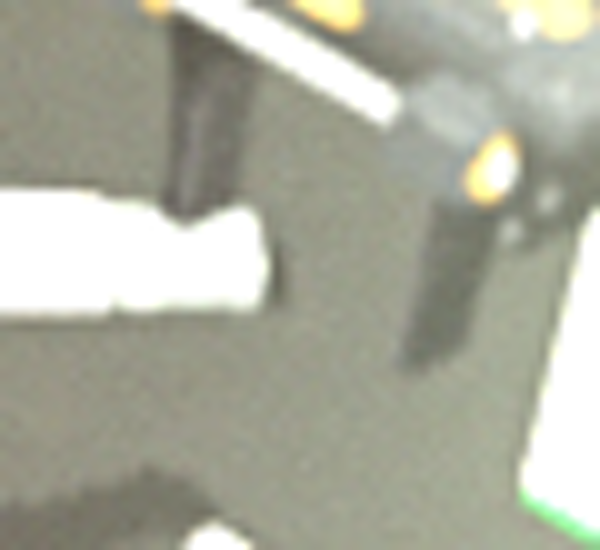

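```bash
python3 - <<'E'
from ov import *
from plan import now
p,R,s=now(); M=R.as_matrix()
def rect(hx,hy,back): 
    q=np.array([[a*hx,b*hy,-back] for a,b in((1,1),(1,-1),(-1,-1),(-1,1),(1,1))]); return q@M.T+p
def seg(*pts): return np.array(pts)@M.T+p
S=[(rect(.0375,.095,.07),(0,0,255)),(rect(.0375,.095,.13),(0,128,255))]
for d in(.037,.052,-.037,-.052):
    for e in(.0095,-.0095): S.append((seg([e,d,0],[e,d,-.07]),(0,255,0)))
overlay("scene","pics/scene2.png",(310,40,110,110),5,S,"pics/f_scene.png")
overlay("top","pics/top2.png",(90,130,90,90),6,S,"pics/f_top.png")
E
```

```text
(no output)
```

View pics/f_scene.png

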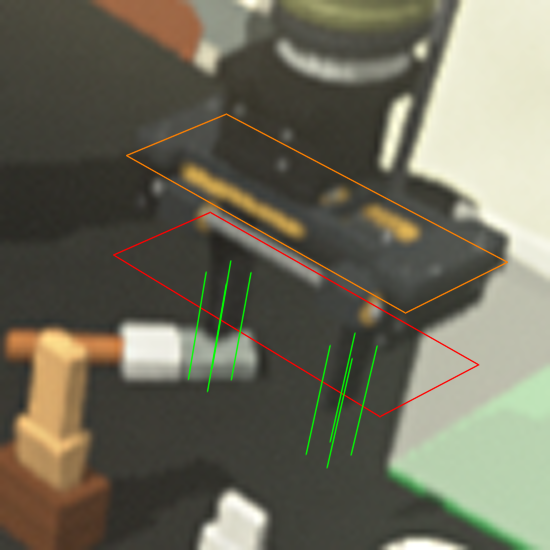

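View pics/f_top.png

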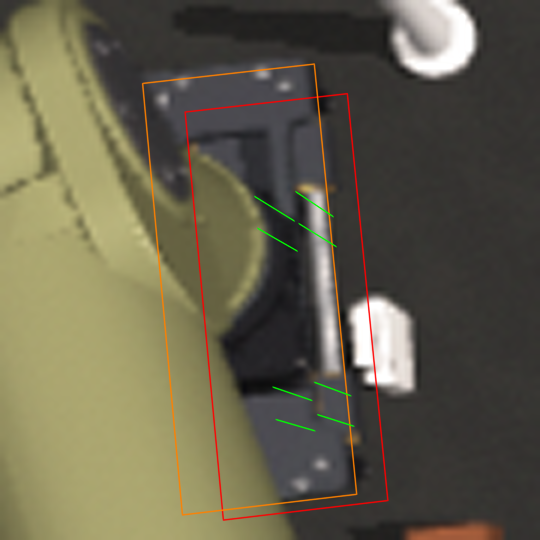

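```bash
python3 - <<'E'
from plan import *
for n in("top","scene"):
    a=get_image(n)[:,:,::-1]; cv2.imwrite(f"pics/{n}3.png",a); b=cv2.imread(f"pics/{n}2.png"); print(n,np.abs(a.astype(int)-b).mean(), np.abs(a.astype(int)-b).max())
p,R,s=now(); print(p,s["time"],s["joint_positions"],s["qd"],s["ft_force"])
print([k for k in dir(ctrl) if k[0]!="_"])
E
```

```text
top 0.7336815728081597 99
scene 0.8803541395399306 35
[0.57852511 0.29118435 0.15114353] 1.775 [-0.76090178  0.34201292  0.32230338  1.52597249 -0.11182105  1.29082572
 -0.33525885] [ 0.00427952  0.00098621  0.00803114 -0.00064655  0.00323871 -0.00058763
 -0.00052638] [0.16460639 0.22017626 0.71733519]
['MotionError', 'close_job', 'get_state']
```

Emit:
carry_out(
  commands=[
    {"tx": -0.002, "ty": 0, "tz": 0.03, "rx": 0, "ry": 0, "rz": 0, "jaw": 0.85},
    {"tx": -0.002, "ty": 0, "tz": 0.06, "rx": 0, "ry": 0, "rz": 0, "jaw": 0.85},
    {"tx": -0.002, "ty": 0, "tz": 0.076, "rx": 0, "ry": 0, "rz": 0, "jaw": 0.85},
    {"tx": -0.002, "ty": 0, "tz": 0.076, "rx": 0, "ry": 0, "rz": 0, "jaw": 0.85},
  ],
)

```text
time: 2.28
position: [0.5787, 0.2877, 0.0736]
tool_rot: [-2.121, -2.316, 0.003]
ft_force: [0.3, -0.3, 1.4]
grip_width: 0.848
```

```bash
cat > snap.py <<'E'
import sys
from ov import *
from plan import now
i=sys.argv[1]; wt=eval(sys.argv[2]) if len(sys.argv)>2 else (110,140,90,90,6); ws=eval(sys.argv[3]) if len(sys.argv)>3 else (310,80,100,100,6); g=float(sys.argv[4]) if len(sys.argv)>4 else 1.6
for n,w in(("top",wt),("scene",ws)):
    a=get_image(n)[:,:,::-1]; cv2.imwrite(f"pics/{n}{i}.png",a); crop(f"pics/{n}{i}.png",*w,f"pics/{n}{i}c.png")
    b=cv2.imread(f"pics/{n}{i}c.png"); cv2.imwrite(f"pics/{n}{i}c.png",np.clip(b.astype(float)*g,0,255).astype(np.uint8))
p,R,s=now(); print(np.round(p,4),round(s["time"],2),np.round(s["ft_force"],1),np.round(s["torque"],2),round(s["grip_width"],3),np.round(s["joint_positions"],2))
E
python3 snap.py 4
```

```text
[0.5803 0.2881 0.0757] 2.38 [-0.6  0.3  0.6] [-0.03  0.02  0.01] 0.854 [-0.75  0.4   0.31  1.61 -0.13  1.15 -0.32]
```

View pics/scene4c.png

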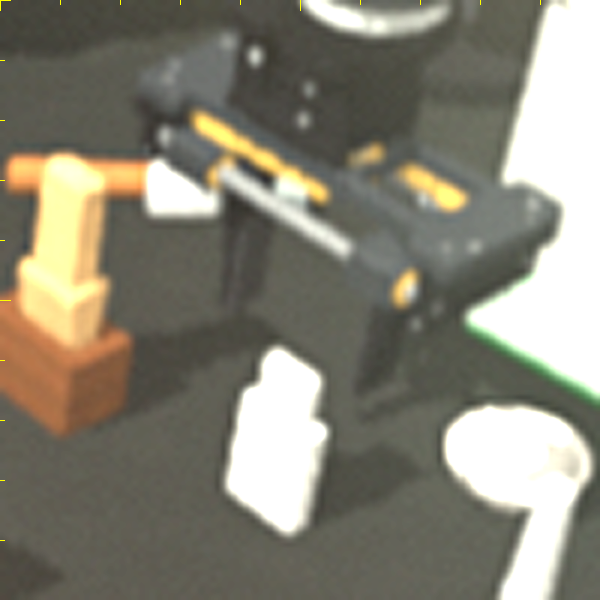

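View pics/top4c.png

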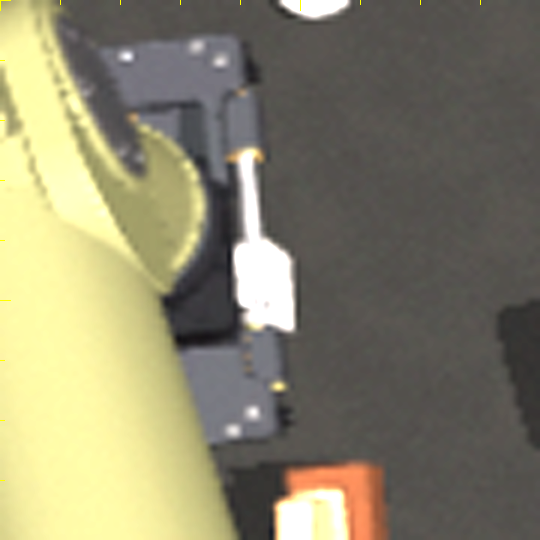

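```bash
python3 - <<'E'
from ov import *
print(proj("top",[[0,0,0],[0,0,.1]]),proj("scene",[[0,0,0],[0,0,.1]]))
t=np.linspace(0,2*np.pi,60)
S=[(np.c_[.09*np.cos(t),.09*np.sin(t),0*t],(0,0,255)),(np.array([[0,0,0],[0,0,.2]]),(0,255,0))]
overlay("scene","pics/scene0.png",(140,20,120,110),5,S,"pics/b_scene.png")
overlay("top","pics/top0.png",(190,300,120,84),5,S,"pics/b_top.png")
for n in C: c=C[n]; print(n,-np.array(c["R"]).T@c["t"])
E
```

```text
[[247.81797162 365.56737593]
 [248.17242792 377.0936929 ]] [[187.03451022 102.52091996]
 [183.34197192  77.64878588]]
scene [ 1.24267071 -0.44383424  0.82820463]
top [0.43119789 0.00163854 1.30776292]
```

View pics/b_scene.png

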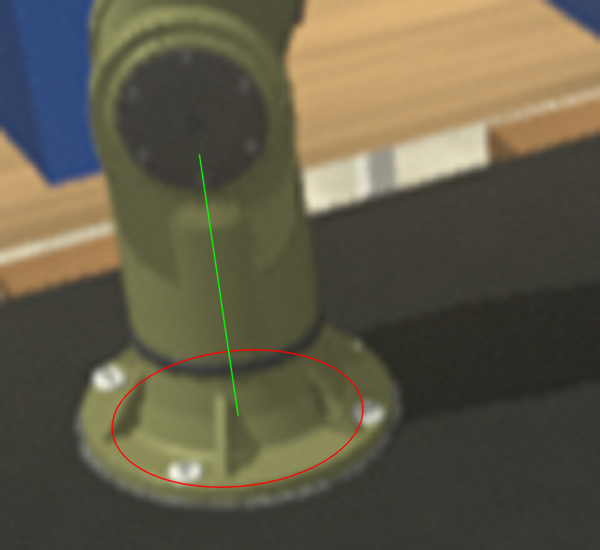

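View pics/b_top.png

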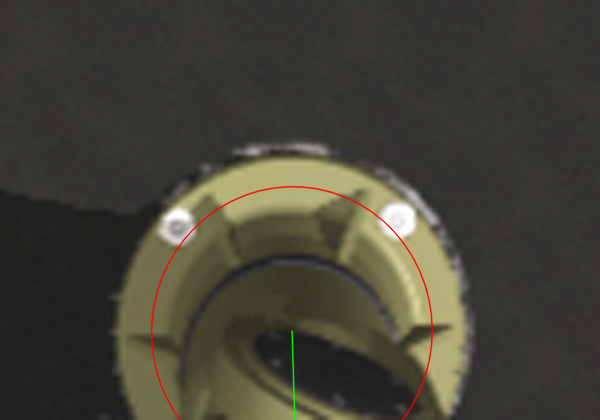

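```bash
python3 - <<'E'
from ov import *
from plan import now
p,R,s=now(); M=R.as_matrix()
def seg(*pts): return np.array(pts)@M.T+p
for tag,off in(("a",[0,0,0]),("b",[0,.007,.036])):
    S=[]
    for d in(.037,.052,-.037,-.052):
        for e in(.0095,-.0095): S.append((seg([e,d,0],[e,d,-.07])+off,(0,255,0)))
    q=np.array([[a*.0375,b*.095,-.07] for a,b in((1,1),(1,-1),(-1,-1),(-1,1),(1,1))])@M.T+p+off
    S.append((q,(0,0,255)))
    b=cv2.imread("pics/scene4.png"); cv2.imwrite("pics/scene4g.png",np.clip(b*2.2,0,255).astype(np.uint8))
    overlay("scene","pics/scene4g.png",(320,85,75,75),8,S,f"pics/g{tag}_scene.png")
E
```

```text
(no output)
```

View pics/ga_scene.png

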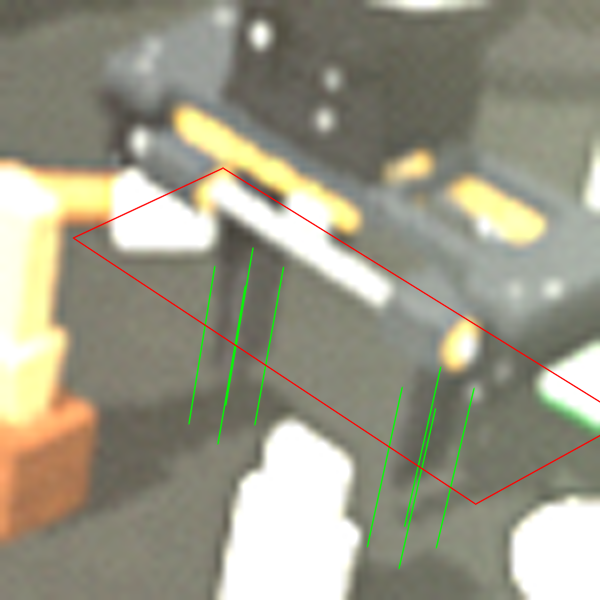

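View pics/gb_scene.png

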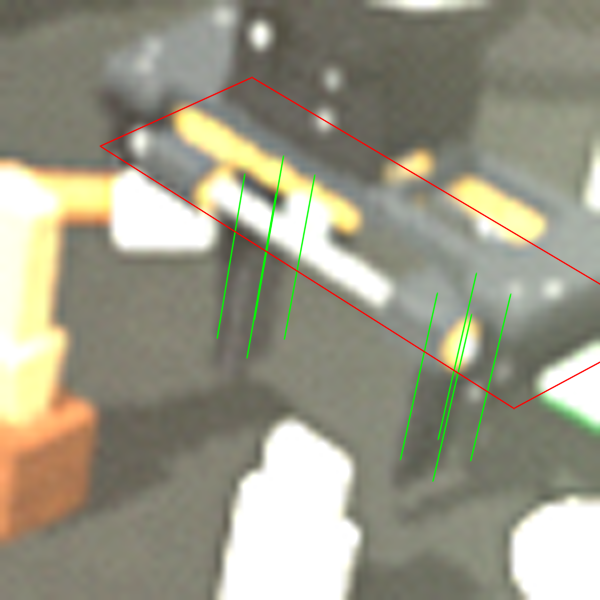

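Emit:
carry_out(
  commands=[
    {"tx": 0, "ty": 0, "tz": 0.005, "rx": 0, "ry": 0, "rz": 0, "jaw": 0.3},
    {"tx": 0, "ty": 0, "tz": 0.005, "rx": 0, "ry": 0, "rz": 0, "jaw": 0.3},
    {"tx": 0, "ty": 0, "tz": 0.005, "rx": 0, "ry": 0, "rz": 0, "jaw": 0.3},
    {"tx": 0, "ty": 0, "tz": 0.005, "rx": 0, "ry": 0, "rz": 0, "jaw": 0.3},
  ],
  grip_force=10,
)

```text
time: 2.88
position: [0.5799, 0.2876, 0.0697]
tool_rot: [2.123, 2.316, 0.001]
ft_force: [0.6, 0.3, -0.6]
grip_width: 0.479
```

```bash
python3 snap.py 5
```

```text
[0.5798 0.2876 0.0696] 2.98 [ 0.1  0.3 -1.2] [-0.09  0.07 -0.04] 0.392 [-0.75  0.4   0.31  1.61 -0.13  1.14 -0.32]
```

View pics/scene5c.png

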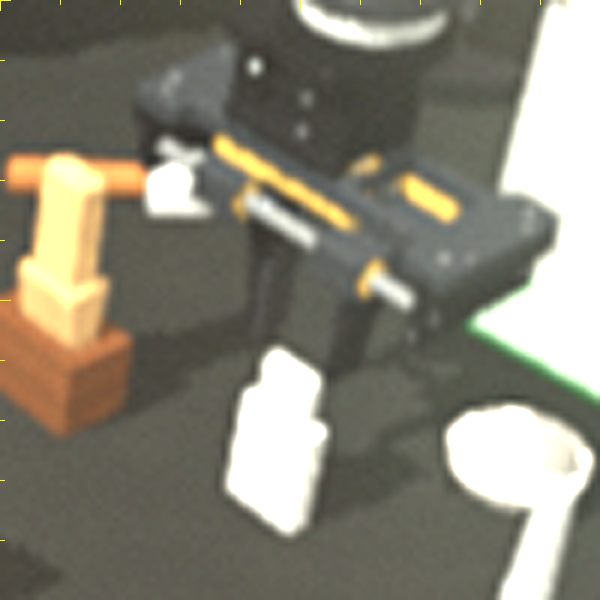

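View pics/top5c.png

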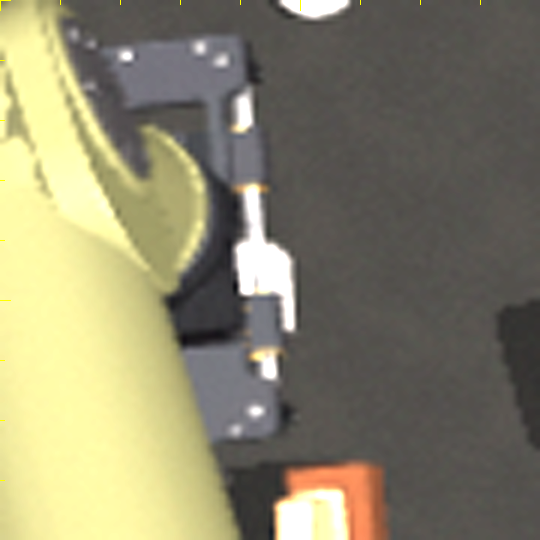

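Emit:
carry_out(
  commands=[
    {"tx": 0, "ty": 0, "tz": 0, "rx": 0, "ry": 0, "rz": 0, "jaw": 0.25},
    {"tx": 0, "ty": 0, "tz": 0, "rx": 0, "ry": 0, "rz": 0, "jaw": 0.25},
    {"tx": 0, "ty": 0, "tz": 0, "rx": 0, "ry": 0, "rz": 0, "jaw": 0.25},
  ],
  grip_force=10,
)

```text
time: 3.35
position: [0.5798, 0.2876, 0.0695]
tool_rot: [2.123, 2.316, 0.0]
ft_force: [-0.3, -0.9, 0.0]
grip_width: 0.254
```

```bash
python3 snap.py 6 "(130,165,45,45,14)" "(335,95,50,50,12)"
```

```text
[0.5798 0.2876 0.0695] 3.45 [ 0.4 -0.3  0.5] [-0.04  0.05  0.01] 0.249 [-0.75  0.4   0.31  1.61 -0.13  1.14 -0.32]
```

View pics/scene6c.png

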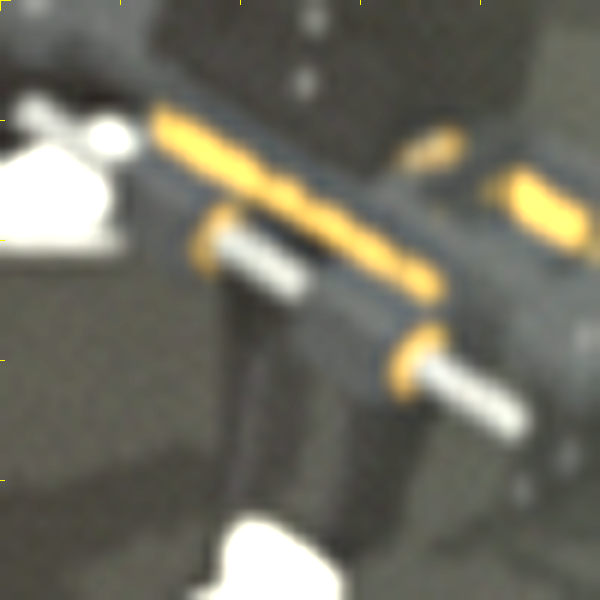

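View pics/top6c.png

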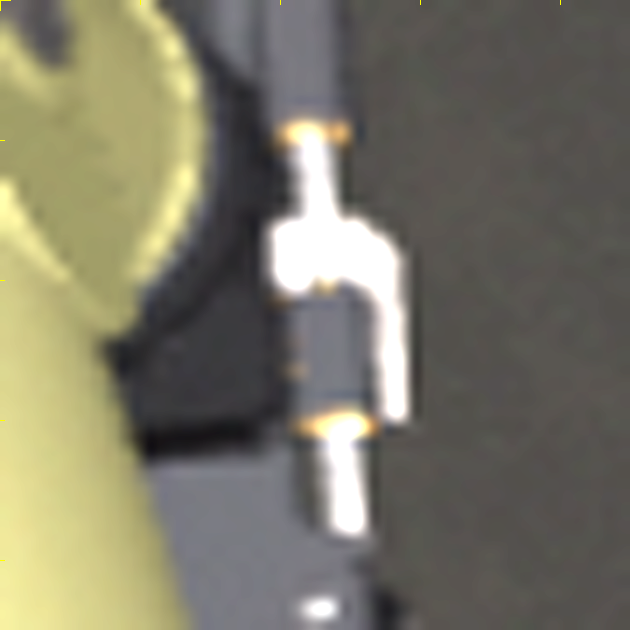

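```bash
python3 - <<'E'
from h import *
a=np.array([.578,.2915,.151]);b=np.array([.5803,.2881,.0757])
for o in([0,0,0],[.05,-.03,.09],[-.05,-.03,.09],[-.05,-.03,.12],[0,0.007,.036]):
    for n in C: print(o,n,proj(n,a+o)[0],proj(n,b+o)[0],(proj(n,b+o)-proj(n,a+o))[0])
# triangulate a ring: ring at lower end in top = scene left or right?
def tri(pt,ps):
    A=[];B=[]
    for n,uv in(("top",pt),("scene",ps)):
        c=C[n];R=np.array(c["R"]);K=np.array(c["intrinsics"]);t=np.array(c["t"]);u=np.linalg.inv(K)@[*uv,1]
        A+= [R[0]-u[0]*R[2],R[1]-u[1]*R[2]];B+=[u[0]*t[2]-t[0],u[1]*t[2]-t[1]]
    X,r,_,_=np.linalg.lstsq(np.array(A),np.array(B),rcond=None);return X,r
f=lambda c,s,o:np.array(c)/s+o-.5
to=np.array([110,140]);so=np.array([310,80])
for k,(pt,ps) in {"1near":((234,379),(445,130)),"1far":((196,126),(248,18)),"2near":((280,385),(405,288)),"2far":((244,153),(218,170))}.items():
    print(k,tri(f(pt,6,to),f(ps,6,so)))
E
```

```text
[0, 0, 0] scene [362.85236039 122.79118985] [358.15707377 145.01822441] [-4.69528662 22.22703456]
[0, 0, 0] top [143.58859064 183.31101186] [150.76136465 185.42905057] [7.17277401 2.11803871]
[0.05, -0.03, 0.09] scene [373.07901717 106.9164726 ] [367.47454044 131.97586089] [-5.60447672 25.05938829]
[0.05, -0.03, 0.09] top [146.22192138 160.82171478] [153.75088578 164.56891656] [7.5289644  3.74720178]
[-0.05, -0.03, 0.09] scene [347.29819544  89.13235992] [343.09501555 113.62539075] [-4.2031799  24.49303083]
[-0.05, -0.03, 0.09] top [146.43734968 197.43246578] [154.00888046 198.79183455] [7.57153078 1.35936876]
[-0.05, -0.03, 0.12] scene [348.90749268  79.04341899] [344.55713934 104.42508632] [-4.35035334 25.38166733]
[-0.05, -0.03, 0.12] top [143.63138979 196.47399449] [151.59677471 197.93488926] [7.96538491 1.46089478]
[0, 0.007, 0.036] scene [367.01823032 111.07762885] [362.05841511 134.21992258] [-4.95981521 23.14229374]
[0, 0.007, 0.036] top [137.91792115 181.86369578] [145.66262967 184.13634557] [7.74470852 2.2726498 ]
1near (array([0.55446892, 0.30620312, 0.20069651]), array([0.00585673]))
1far (array([0.60040294, 0.23306662, 0.31073761]), array([0.00142062]))
2near (array([0.55622743, 0.30321503, 0.11496115]), array([0.00563739]))
2far (array([0.60101809, 0.2294124 , 0.23988208]), array([0.00140284]))
```

```bash
cat >> h.py <<'E'
def tri(pt,ps):
    A=[];B=[]
    for n,uv in(("top",pt),("scene",ps)):
        c=C[n];R=np.array(c["R"]);K=np.array(c["intrinsics"]);t=np.array(c["t"]);u=np.linalg.inv(K)@[*uv,1]
        A+= [R[0]-u[0]*R[2],R[1]-u[1]*R[2]];B+=[u[0]*t[2]-t[0],u[1]*t[2]-t[1]]
    X,r,_,_=np.linalg.lstsq(np.array(A),np.array(B),rcond=None);return X,r
E
python3 - <<'E'
from h import *
f=lambda c,s,o:np.array(c)/s+o-.5
to=np.array([110,140]);so=np.array([310,80])
for k,(pt,ps) in {"1+x":((196,126),(445,130)),"1-x":((212,316),(248,18)),"2+x":((244,153),(405,288)),"2-x":((255,323),(218,170)),
 }.items():
    print(k,tri(f(pt,6,to),f(ps,6,so)))
print("6", tri(f((313,130),14,[130,165]),f((415,360),12,[335,95])),tri(f((310,290),14,[130,165]),f((215,240),12,[335,95])))
E
```

```text
1+x (array([0.63303565, 0.27652045, 0.25404755]), array([0.00018092]))
1-x (array([0.53956861, 0.25910324, 0.26729312]), array([4.15362034e-08]))
2+x (array([0.63381113, 0.27369231, 0.17492486]), array([0.00017719]))
2-x (array([0.54230773, 0.2558739 , 0.19253408]), array([9.14833139e-06]))
6 (array([0.60858589, 0.26997578, 0.17065766]), array([0.00017368])) (array([0.566808  , 0.25919528, 0.1837989 ]), array([4.9402273e-06]))
```

Emit:
carry_out(
  commands=[
    {"tx": 0, "ty": 0, "tz": 0, "rx": 0, "ry": 0, "rz": 0, "jaw": 0.75},
    {"tx": 0, "ty": 0, "tz": 0, "rx": 0, "ry": 0, "rz": 0, "jaw": 0.75},
    {"tx": 0, "ty": 0, "tz": 0, "rx": 0, "ry": 0, "rz": 0, "jaw": 0.75},
    {"tx": 0, "ty": 0, "tz": 0, "rx": 0, "ry": 0, "rz": 0, "jaw": 0.75},
    {"tx": 0, "ty": 0, "tz": 0.007, "rx": 0, "ry": 0, "rz": 0, "jaw": 0.75},
    {"tx": 0, "ty": 0, "tz": 0.014, "rx": 0, "ry": 0, "rz": 0, "jaw": 0.75},
    {"tx": 0, "ty": 0, "tz": 0.014, "rx": 0, "ry": 0, "rz": 0, "jaw": 0.75},
  ],
)

```text
time: 4.32
position: [0.5789, 0.2872, 0.0542]
tool_rot: [-2.122, -2.316, 0.003]
ft_force: [0.8, -0.9, -0.3]
grip_width: 0.746
```

```bash
python3 snap.py 7 "(130,165,45,45,14)" "(325,105,60,60,10)" 2
```

```text
[0.5797 0.2875 0.0552] 4.42 [ 0.  -0.9  0.2] [-0.05  0.03  0.03] 0.749 [-0.75  0.42  0.31  1.63 -0.14  1.12 -0.31]
```

View pics/scene7c.png

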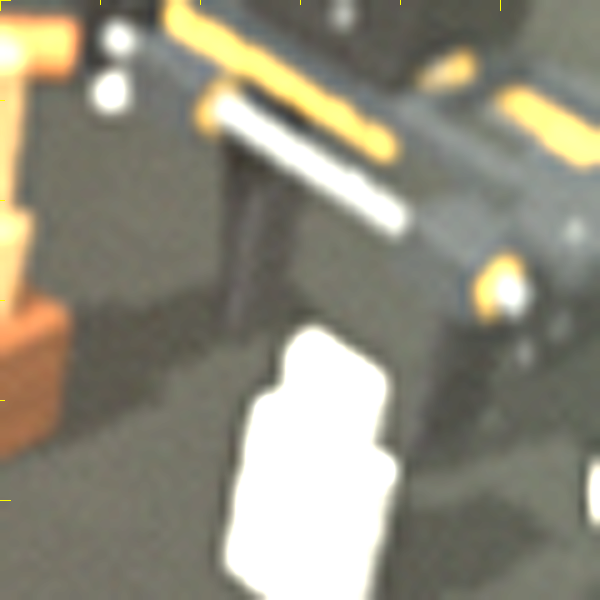

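View pics/top7c.png

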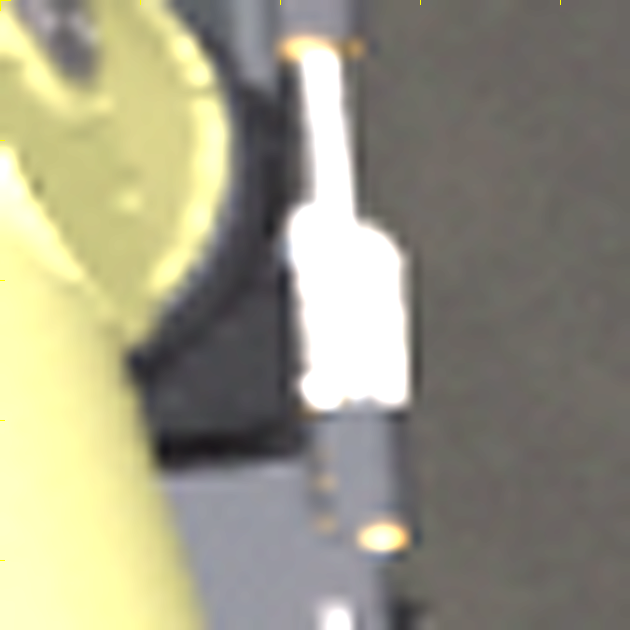

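Emit:
carry_out(
  commands=[
    {"tx": 0, "ty": 0, "tz": 0.008, "rx": 0, "ry": 0, "rz": 0, "jaw": 0.75},
    {"tx": 0, "ty": 0, "tz": 0.008, "rx": 0, "ry": 0, "rz": 0, "jaw": 0.2},
    {"tx": 0, "ty": 0, "tz": 0.008, "rx": 0, "ry": 0, "rz": 0, "jaw": 0.2},
    {"tx": 0, "ty": 0, "tz": 0.008, "rx": 0, "ry": 0, "rz": 0, "jaw": 0.2},
    {"tx": 0, "ty": 0, "tz": 0.008, "rx": 0, "ry": 0, "rz": 0, "jaw": 0.2},
    {"tx": 0, "ty": 0, "tz": 0.008, "rx": 0, "ry": 0, "rz": 0, "jaw": 0.2},
  ],
  grip_force=30,
)

```text
time: 5.18
position: [0.5797, 0.2877, 0.0477]
tool_rot: [-2.123, -2.316, -0.0]
ft_force: [-0.2, 0.0, 0.3]
grip_width: 0.337
```

```bash
python3 snap.py 8 "(130,165,45,45,14)" "(325,105,60,60,10)" 2
```

```text
[0.5797 0.2877 0.0476] 5.28 [-0.4  0.4  1.6] [-0.06  0.18  0.04] 0.339 [-0.75  0.43  0.31  1.63 -0.14  1.1  -0.31]
```

View pics/scene8c.png

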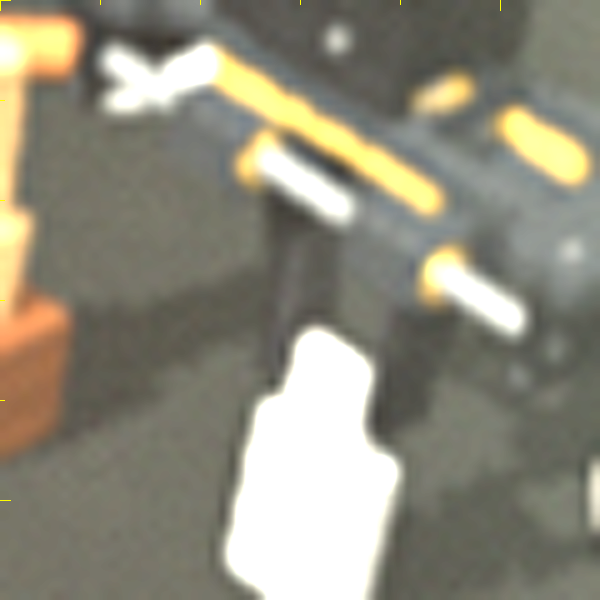

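```bash
python3 - <<'E'
from plan import *
plan([(.58,.288,.145,5.2),(.549,-.032,.145,13.2)])
E
```

```text
now [0.5797 0.2877 0.0476] yaw 4.99 tilt [-0.0001  0.0001] t 5.28 F [-0.4  0.4  1.6] grip 0.339
t [0.0003, 0.0004, -0.0974] r [-0.0, -0.0001, -0.0037]
t [-0.3158, -0.0584, -0.0974] r [-0.0, -0.0001, -0.1433]
```

Emit:
carry_out(
  commands=[
    {"tx": 0, "ty": 0, "tz": -0.05, "rx": 0, "ry": 0, "rz": 0, "jaw": 0.2},
    {"tx": 0, "ty": 0, "tz": -0.097, "rx": 0, "ry": 0, "rz": 0, "jaw": 0.2},
    {"tx": 0, "ty": 0, "tz": -0.097, "rx": 0, "ry": 0, "rz": 0, "jaw": 0.2},
    {"tx": -0.05, "ty": -0.009, "tz": -0.097, "rx": 0, "ry": 0, "rz": -0.03, "jaw": 0.2},
    {"tx": -0.1, "ty": -0.018, "tz": -0.097, "rx": 0, "ry": 0, "rz": -0.05, "jaw": 0.2},
    {"tx": -0.15, "ty": -0.028, "tz": -0.097, "rx": 0, "ry": 0, "rz": -0.08, "jaw": 0.2},
    {"tx": -0.2, "ty": -0.037, "tz": -0.097, "rx": 0, "ry": 0, "rz": -0.1, "jaw": 0.2},
    {"tx": -0.25, "ty": -0.046, "tz": -0.097, "rx": 0, "ry": 0, "rz": -0.12, "jaw": 0.2},
    {"tx": -0.29, "ty": -0.054, "tz": -0.097, "rx": 0, "ry": 0, "rz": -0.143, "jaw": 0.2},
    {"tx": -0.316, "ty": -0.058, "tz": -0.097, "rx": 0, "ry": 0, "rz": -0.143, "jaw": 0.2},
    {"tx": -0.316, "ty": -0.058, "tz": -0.097, "rx": 0, "ry": 0, "rz": -0.143, "jaw": 0.2},
    {"tx": -0.316, "ty": -0.058, "tz": -0.097, "rx": 0, "ry": 0, "rz": -0.143, "jaw": 0.2},
  ],
)

```text
time: 6.78
position: [0.5489, -0.031, 0.1435]
tool_rot: [-1.95, -2.461, 0.001]
ft_force: [-0.3, -0.2, -1.7]
grip_width: 0.337
```

```bash
python3 snap.py 9 "(200,140,90,75,8)" "(225,110,90,90,8)" 1.5; python3 -c "
from plan import *
plan([])"
```

```text
[ 0.5492 -0.0305  0.1438] 6.88 [ 0.1 -0.  -1.4] [-0.08 -0.   -0.01] 0.336 [-0.44  0.14  0.49  1.78 -0.07  1.23  0.3 ]
now [ 0.5492 -0.0305  0.1438] yaw 13.32 tilt [-0.001   0.0004] t 6.88 F [ 0.1 -0.  -1.4] grip 0.336
```

View pics/scene9c.png

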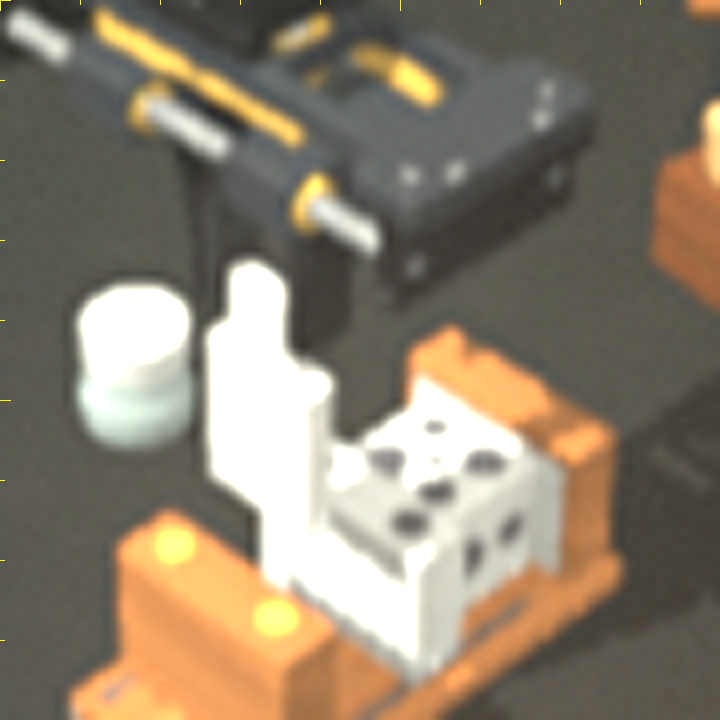

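View pics/top9c.png

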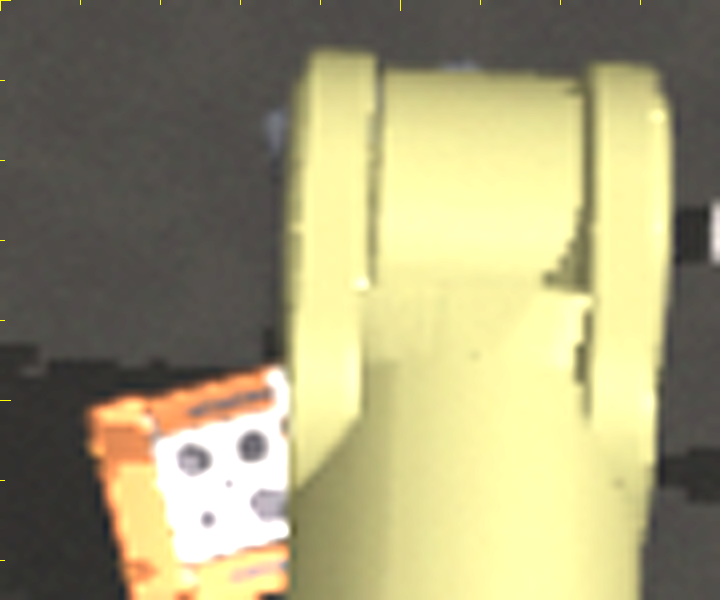

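```bash
cat > ovp.py <<'E'
from ov import *
def segs(parts,p,col,z0=0):
    o=[]
    for P in parts:
        T=tf(p,P)+[0,0,z0]
        for zz in np.unique(P[:,2]):
            q=T[P[:,2]==zz]; h=cv2.convexHull(q[:,:2].astype(np.float32),returnPoints=False).ravel()
            o.append((q[np.r_[h,h[0]]],col))
        if len(P)==8:
            for i in range(0,8,2): o.append((T[i:i+2],col))
    return o
E
python3 - <<'E'
from ovp import *
a=np.radians(13.3)
S=segs(PACK,(.5492-.003-.001,-.0305+.002,a),(0,0,255),.0962)
V=(.5414,-.0092,a)
for y,z,x,c in((-29.5,72,40,(255,0,0)),(8.5,72,37,(0,200,0)),(-29.5,12,40,(255,0,0))): S.append((tf(V,np.array([[-x,y,z],[x,y,z]])/1000.),c))
overlay("scene","pics/scene9.png",(225,110,90,90),8,S,"pics/o9.png")
E
```

```text
(no output)
```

View pics/o9.png

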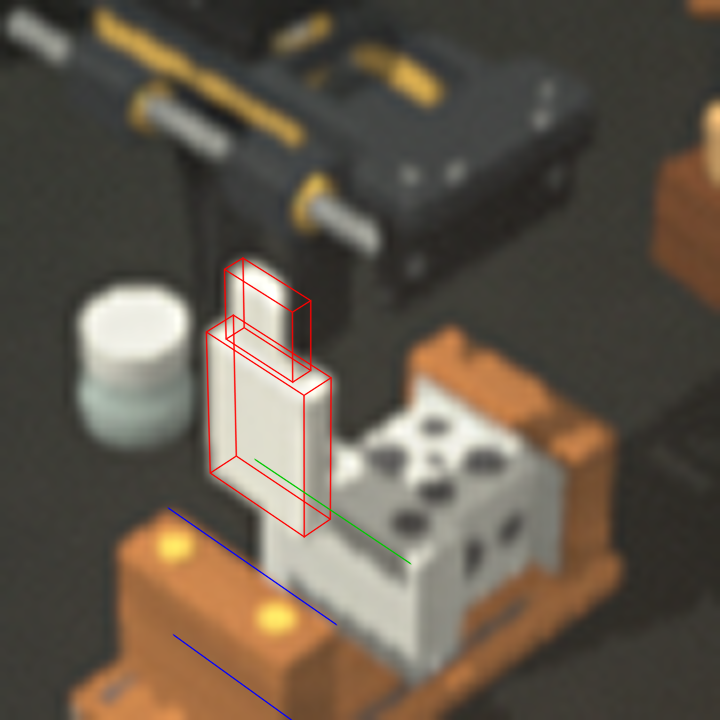

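Emit:
carry_out(
  commands=[
    {"tx": -0.001, "ty": 0, "tz": 0.02, "rx": 0, "ry": 0, "rz": 0, "jaw": 0.2},
    {"tx": -0.001, "ty": 0, "tz": 0.035, "rx": 0, "ry": 0, "rz": 0, "jaw": 0.2},
    {"tx": -0.001, "ty": 0, "tz": 0.042, "rx": 0, "ry": 0, "rz": 0, "jaw": 0.2},
  ],
)

```text
time: 7.25
position: [0.5489, -0.0325, 0.1011]
tool_rot: [-1.95, -2.462, 0.002]
ft_force: [0.5, 0.4, -2.4]
grip_width: 0.34
```

```bash
python3 snap.py 10 "(200,140,90,75,8)" "(225,110,90,90,8)" 1; python3 -c "
from plan import *
plan([])"
```

```text
[ 0.549  -0.0328  0.1015] 7.35 [ 0.   0.6 -1.5] [-0.1   0.04 -0.03] 0.33 [-0.43  0.18  0.49  1.83 -0.09  1.15  0.32]
now [ 0.549  -0.0328  0.1015] yaw 13.22 tilt [-0.0017 -0.0002] t 7.35 F [ 0.   0.6 -1.5] grip 0.33
```

View pics/scene10c.png

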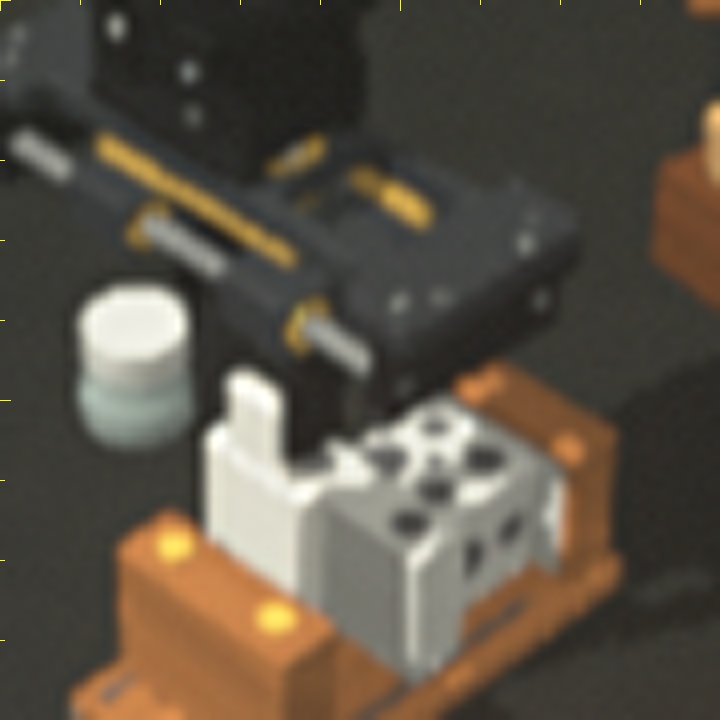

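Emit:
carry_out(
  commands=[
    {"tx": 0.001, "ty": 0, "tz": 0.015, "rx": 0, "ry": 0, "rz": 0, "jaw": 0.2},
    {"tx": 0.001, "ty": 0, "tz": 0.028, "rx": 0, "ry": 0, "rz": 0, "jaw": 0.2},
    {"tx": 0.001, "ty": 0, "tz": 0.036, "rx": 0, "ry": 0, "rz": 0, "jaw": 0.2},
    {"tx": 0.001, "ty": 0, "tz": 0.039, "rx": 0, "ry": 0, "rz": 0, "jaw": 0.2},
    {"tx": 0.001, "ty": 0, "tz": 0.039, "rx": 0, "ry": 0, "rz": 0, "jaw": 0.2},
  ],
)

```text
time: 7.98
position: [0.5494, -0.0323, 0.0634]
tool_rot: [-1.952, -2.462, 0.0]
ft_force: [0.2, -0.0, -2.3]
grip_width: 0.335
```

```bash
python3 -c "
from plan import *
plan([])"
```

```text
now [ 0.5494 -0.0323  0.0634] yaw 13.17 tilt [-0.0001 -0.    ] t 7.97 F [ 0.2 -0.  -2.3] grip 0.335
```

Emit:
carry_out(
  commands=[
    {"tx": 0, "ty": 0, "tz": 0.003, "rx": 0, "ry": 0, "rz": 0, "jaw": 0.2},
    {"tx": 0, "ty": 0, "tz": 0.0035, "rx": 0, "ry": 0, "rz": 0, "jaw": 0.2},
    {"tx": -0.002, "ty": 0, "tz": 0.0035, "rx": 0, "ry": 0, "rz": 0, "jaw": 0.2},
  ],
)

```text
time: 8.35
position: [0.5498, -0.0337, 0.0601]
tool_rot: [-1.951, -2.462, -0.001]
ft_force: [-0.3, 3.1, -0.7]
grip_width: 0.339
```

Emit:
carry_out(
  commands=[
    {"tx": 0, "ty": 0, "tz": 0, "rx": 0, "ry": 0, "rz": 0, "jaw": 0.55},
    {"tx": 0, "ty": 0, "tz": 0, "rx": 0, "ry": 0, "rz": 0, "jaw": 0.55},
    {"tx": 0, "ty": 0, "tz": 0, "rx": 0, "ry": 0, "rz": 0, "jaw": 0.55},
    {"tx": 0, "ty": 0, "tz": -0.04, "rx": 0, "ry": 0, "rz": 0, "jaw": 0.6},
    {"tx": 0, "ty": 0, "tz": -0.09, "rx": 0, "ry": 0, "rz": 0, "jaw": 0.6},
    {"tx": 0, "ty": 0, "tz": -0.09, "rx": 0, "ry": 0, "rz": 0, "jaw": 0.6},
  ],
)

```text
time: 9.1
position: [0.5532, -0.0346, 0.1545]
tool_rot: [1.948, 2.456, 0.01]
ft_force: [0.4, -0.8, -0.0]
grip_width: 0.599
```

```bash
python3 snap.py 11 "(200,140,90,75,8)" "(225,110,90,90,8)" 1; python3 -c "
from plan import *
plan([(.55,-.07,.16,14),(.5755,-.299,.145,18.5),(.5755,-.299,.0475,18.5)])"
```

```text
[ 0.5502 -0.0342  0.1503] 9.2 [-0.4 -0.8 -0.4] [-0.09  0.11  0.  ] 0.602 [-0.44  0.14  0.49  1.77 -0.07  1.24  0.31]
now [ 0.5502 -0.0342  0.1503] yaw 13.18 tilt [0.0012 0.0004] t 9.2 F [-0.4 -0.8 -0.4] grip 0.602
t [-0.0348, -0.0083, -0.0097] r [0.0013, -0.0001, -0.0143]
t [-0.2636, -0.0357, 0.0053] r [0.0013, -0.0, -0.0929]
t [-0.2636, -0.0358, 0.1028] r [0.0013, -0.0, -0.0929]
```

View pics/scene11c.png

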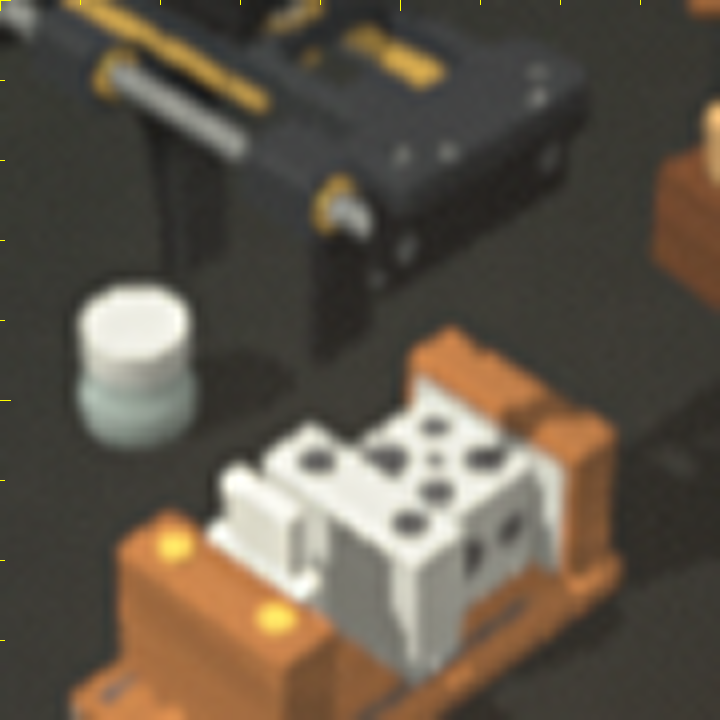

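Emit:
carry_out(
  commands=[
    {"tx": -0.06, "ty": -0.008, "tz": -0.005, "rx": 0, "ry": 0, "rz": -0.02, "jaw": 0.7},
    {"tx": -0.12, "ty": -0.016, "tz": 0, "rx": 0, "ry": 0, "rz": -0.04, "jaw": 0.7},
    {"tx": -0.18, "ty": -0.024, "tz": 0, "rx": 0, "ry": 0, "rz": -0.06, "jaw": 0.7},
    {"tx": -0.23, "ty": -0.031, "tz": 0, "rx": 0, "ry": 0, "rz": -0.09, "jaw": 0.7},
    {"tx": -0.264, "ty": -0.036, "tz": 0.005, "rx": 0, "ry": 0, "rz": -0.093, "jaw": 0.7},
    {"tx": -0.264, "ty": -0.036, "tz": 0.02, "rx": 0, "ry": 0, "rz": -0.093, "jaw": 0.7},
    {"tx": -0.264, "ty": -0.036, "tz": 0.03, "rx": 0, "ry": 0, "rz": -0.093, "jaw": 0.7},
    {"tx": -0.264, "ty": -0.036, "tz": 0.03, "rx": 0, "ry": 0, "rz": -0.093, "jaw": 0.7},
  ],
)

```text
time: 10.2
position: [0.5746, -0.2967, 0.118]
tool_rot: [-1.83, -2.549, -0.001]
ft_force: [0.2, -0.8, 0.3]
grip_width: 0.704
```

```bash
python3 snap.py 12 "(290,150,70,70,9)" "(120,165,80,80,9)" 1.3; python3 -c "
from plan import *
plan([(.5755,-.299,.0475,18.5)])"
```

```text
[ 0.5755 -0.2978  0.1198] 10.3 [-1.2  0.1  0.1] [-0.08  0.03 -0.02] 0.699 [-0.04  0.4   0.62  1.57 -0.24  1.25  0.94]
now [ 0.5755 -0.2978  0.1198] yaw 18.63 tilt [-0.      0.0008] t 10.3 F [-1.2  0.1  0.1] grip 0.699
t [-0.0012, -0.0004, 0.0723] r [0.0002, -0.0008, 0.0023]
```

View pics/scene12c.png

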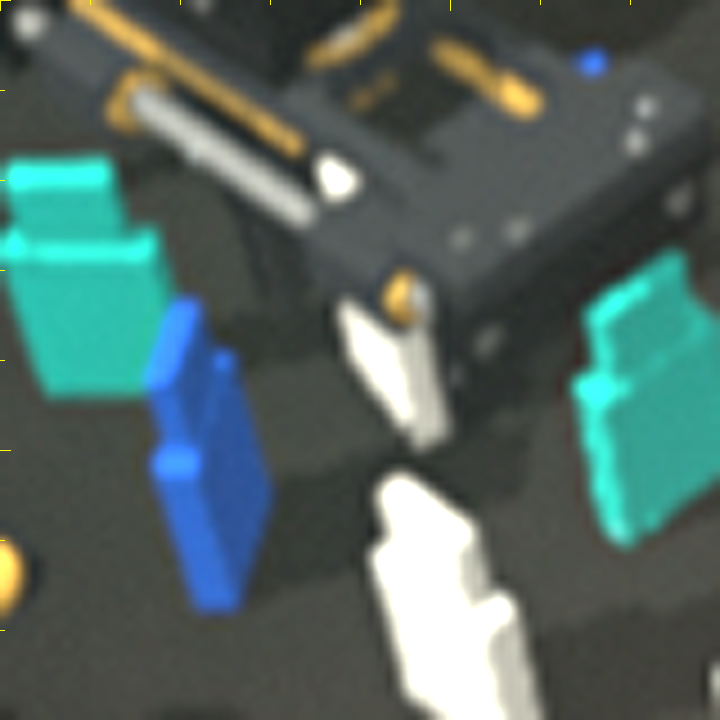

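View pics/top12c.png

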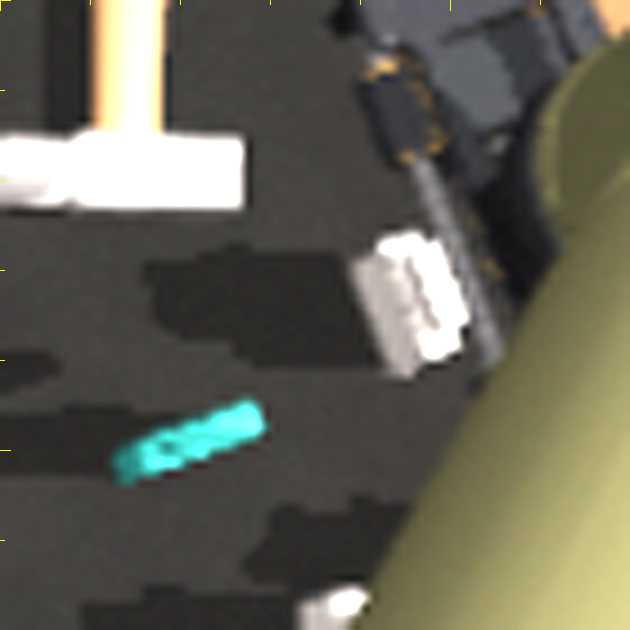

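Emit:
carry_out(
  commands=[
    {"tx": -0.001, "ty": 0, "tz": 0.03, "rx": 0, "ry": 0, "rz": 0, "jaw": 0.7},
    {"tx": -0.001, "ty": 0, "tz": 0.06, "rx": 0, "ry": 0, "rz": 0, "jaw": 0.7},
    {"tx": -0.001, "ty": 0, "tz": 0.072, "rx": 0, "ry": 0, "rz": 0, "jaw": 0.7},
    {"tx": -0.001, "ty": 0, "tz": 0.072, "rx": 0, "ry": 0, "rz": 0, "jaw": 0.4},
    {"tx": -0.001, "ty": 0, "tz": 0.072, "rx": 0, "ry": 0, "rz": 0, "jaw": 0.2},
    {"tx": -0.001, "ty": 0, "tz": 0.072, "rx": 0, "ry": 0, "rz": 0, "jaw": 0.2},
    {"tx": -0.001, "ty": 0, "tz": 0.072, "rx": 0, "ry": 0, "rz": 0, "jaw": 0.2},
    {"tx": -0.001, "ty": 0, "tz": 0.072, "rx": 0, "ry": 0, "rz": 0, "jaw": 0.2},
  ],
  grip_force=30,
)

```text
time: 11.3
position: [0.576, -0.3006, 0.0488]
tool_rot: [1.834, 2.549, 0.001]
ft_force: [0.5, 0.2, 3.0]
grip_width: 0.334
```

```bash
python3 - <<'E'
from plan import *
a=np.radians(13.2);O=np.array([.5437,-.0106]);yv=np.array([-np.sin(a),np.cos(a)])
for y in(-7.5,-8.5): print(y,O+yv*y/1000+[.0013,-.0005])
plan([(.5755,-.299,.16,18.5),(.5473,-.0193,.16,13.2)])
E
```

```text
-7.5 [ 0.54671263 -0.01840184]
-8.5 [ 0.54694098 -0.01937542]
now [ 0.576  -0.3006  0.0488] yaw 18.52 tilt [ 0.0016 -0.0003] t 11.3 F [0.5 0.2 3. ] grip 0.334
t [0.0016, 0.0002, -0.1112] r [0.0014, 0.0008, 0.0003]
t [0.2758, 0.0622, -0.1114] r [0.0014, 0.0008, 0.0928]
```

```bash
python3 - <<'E'
from plan import *
plan([(.576,-.3,.172,18.5),(.546,-.019,.172,13.2)])
E
```

```text
now [ 0.576  -0.3006  0.0488] yaw 18.52 tilt [ 0.0016 -0.0003] t 11.3 F [0.5 0.2 3. ] grip 0.334
t [0.0005, 0.0003, -0.1232] r [0.0014, 0.0008, 0.0003]
t [0.2765, 0.0611, -0.1234] r [0.0014, 0.0008, 0.0928]
```

Emit:
carry_out(
  commands=[
    {"tx": 0, "ty": 0, "tz": -0.05, "rx": 0, "ry": 0, "rz": 0, "jaw": 0.2},
    {"tx": 0, "ty": 0, "tz": -0.1, "rx": 0, "ry": 0, "rz": 0, "jaw": 0.2},
    {"tx": 0, "ty": 0, "tz": -0.123, "rx": 0, "ry": 0, "rz": 0, "jaw": 0.2},
    {"tx": 0.05, "ty": 0.011, "tz": -0.123, "rx": 0, "ry": 0, "rz": 0.02, "jaw": 0.2},
    {"tx": 0.1, "ty": 0.022, "tz": -0.123, "rx": 0, "ry": 0, "rz": 0.04, "jaw": 0.2},
    {"tx": 0.15, "ty": 0.033, "tz": -0.123, "rx": 0, "ry": 0, "rz": 0.06, "jaw": 0.2},
    {"tx": 0.2, "ty": 0.044, "tz": -0.123, "rx": 0, "ry": 0, "rz": 0.08, "jaw": 0.2},
    {"tx": 0.24, "ty": 0.053, "tz": -0.123, "rx": 0, "ry": 0, "rz": 0.093, "jaw": 0.2},
    {"tx": 0.265, "ty": 0.059, "tz": -0.123, "rx": 0, "ry": 0, "rz": 0.093, "jaw": 0.2},
    {"tx": 0.276, "ty": 0.061, "tz": -0.123, "rx": 0, "ry": 0, "rz": 0.093, "jaw": 0.2},
    {"tx": 0.276, "ty": 0.061, "tz": -0.123, "rx": 0, "ry": 0, "rz": 0.093, "jaw": 0.2},
    {"tx": 0.276, "ty": 0.061, "tz": -0.123, "rx": 0, "ry": 0, "rz": 0.093, "jaw": 0.2},
  ],
)

```text
time: 12.8
position: [0.5456, -0.0213, 0.1709]
tool_rot: [1.954, 2.459, -0.001]
ft_force: [-0.4, -0.3, -1.5]
grip_width: 0.337
```

```bash
python3 snap.py 13 "(200,140,90,75,8)" "(225,90,90,90,8)" 1; python3 - <<'E'
from plan import *
plan([])
from ovp import *
p,R,s=now()
a=np.radians(13.2)
S=segs(PACK,(p[0]-.003-.0005,p[1]+.002+.0022,a),(0,0,255),p[2]-.0488)
overlay("scene","pics/scene13.png",(225,90,90,90),8,S,"pics/o13.png")
E
```

```text
[ 0.5456 -0.0211  0.171 ] 12.9 [-0.1 -0.  -1.9] [-0.1   0.06 -0.  ] 0.337 [-0.48  0.11  0.51  1.76 -0.06  1.28  0.27]
now [ 0.5456 -0.0211  0.171 ] yaw 13.03 tilt [ 0.0001 -0.0005] t 12.9 F [-0.1 -0.  -1.9] grip 0.337
```

View pics/o13.png

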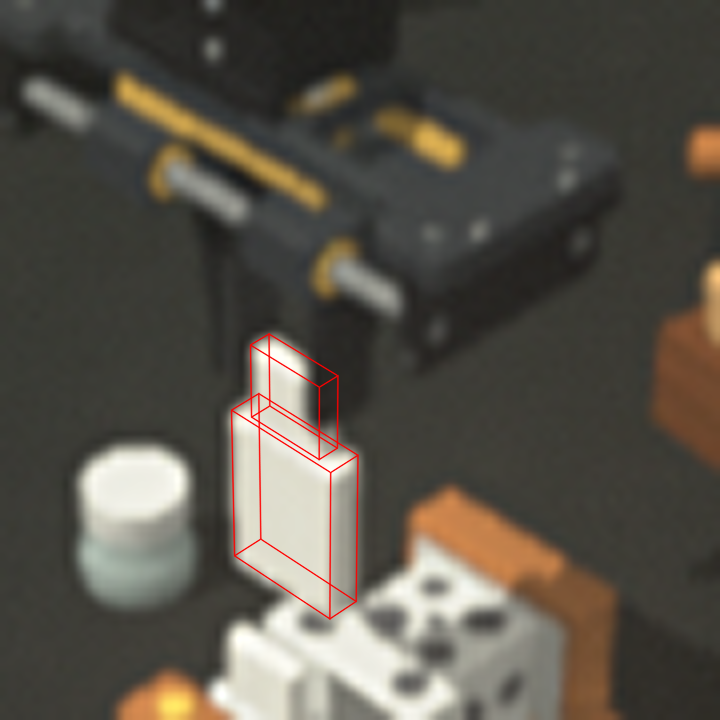

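Emit:
carry_out(
  commands=[
    {"tx": 0.0025, "ty": 0, "tz": 0.01, "rx": 0, "ry": 0, "rz": 0, "jaw": 0.2},
    {"tx": 0.0025, "ty": 0, "tz": 0.03, "rx": 0, "ry": 0, "rz": 0, "jaw": 0.2},
    {"tx": 0.0025, "ty": 0, "tz": 0.048, "rx": 0, "ry": 0, "rz": 0, "jaw": 0.2},
    {"tx": 0.0025, "ty": 0, "tz": 0.06, "rx": 0, "ry": 0, "rz": 0, "jaw": 0.2},
    {"tx": 0.0025, "ty": 0, "tz": 0.065, "rx": 0, "ry": 0, "rz": 0, "jaw": 0.2},
  ],
)

```text
time: 13.52
position: [0.5445, -0.017, 0.1049]
tool_rot: [-1.951, -2.461, 0.002]
ft_force: [0.5, -1.1, -0.6]
grip_width: 0.336
```

```bash
python3 snap.py 14 "(200,140,90,75,8)" "(235,120,80,80,9)" 1; python3 - <<'E'
from plan import *
plan([])
E
```

```text
[ 0.5448 -0.017   0.1055] 13.62 [ 0.8  0.8 -2.4] [-0.07  0.03  0.01] 0.334 [-0.47  0.17  0.5   1.84 -0.09  1.16  0.29]
now [ 0.5448 -0.017   0.1055] yaw 13.17 tilt [-0.0007 -0.0002] t 13.62 F [ 0.8  0.8 -2.4] grip 0.334
```

View pics/scene14c.png

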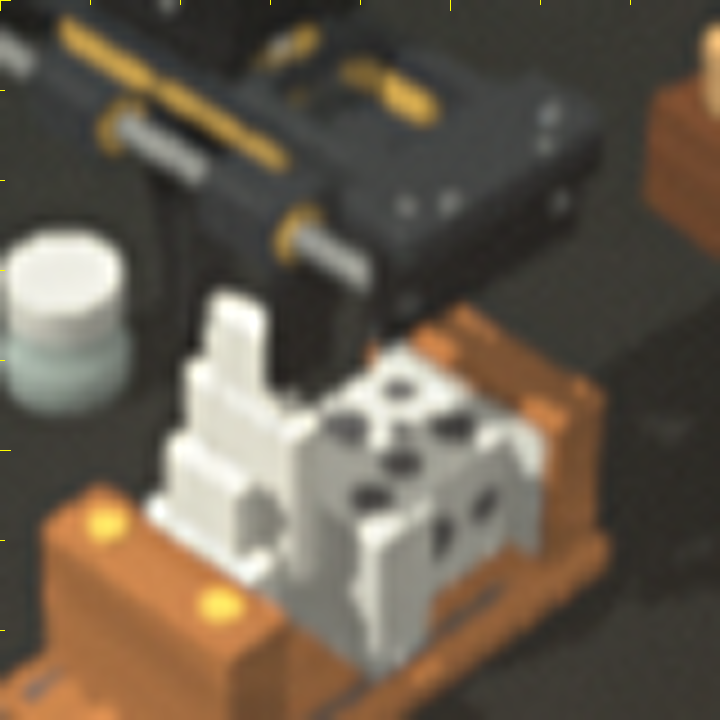

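Emit:
carry_out(
  commands=[
    {"tx": -0.001, "ty": 0, "tz": 0.015, "rx": 0, "ry": 0, "rz": 0, "jaw": 0.2},
    {"tx": -0.001, "ty": 0, "tz": 0.028, "rx": 0, "ry": 0, "rz": 0, "jaw": 0.2},
    {"tx": -0.001, "ty": 0, "tz": 0.037, "rx": 0, "ry": 0, "rz": 0, "jaw": 0.2},
    {"tx": -0.001, "ty": 0, "tz": 0.041, "rx": 0, "ry": 0, "rz": 0, "jaw": 0.2},
    {"tx": -0.001, "ty": 0, "tz": 0.042, "rx": 0, "ry": 0, "rz": 0, "jaw": 0.2},
  ],
)

```text
time: 14.25
position: [0.5452, -0.0179, 0.0638]
tool_rot: [-1.952, -2.462, 0.0]
ft_force: [-0.5, 0.3, -0.8]
grip_width: 0.334
```

Emit:
carry_out(
  commands=[
    {"tx": 0, "ty": 0, "tz": 0.0025, "rx": 0, "ry": 0, "rz": 0, "jaw": 0.2},
    {"tx": -0.003, "ty": 0, "tz": 0.0025, "rx": 0, "ry": 0, "rz": 0, "jaw": 0.2},
    {"tx": -0.0045, "ty": 0, "tz": 0.0025, "rx": 0, "ry": 0, "rz": 0, "jaw": 0.2},
  ],
)

```text
time: 14.62
position: [0.5463, -0.0216, 0.0617]
tool_rot: [-1.951, -2.461, -0.002]
ft_force: [-1.1, 2.5, -0.6]
grip_width: 0.337
```

Emit:
carry_out(
  commands=[
    {"tx": -0.001, "ty": 0, "tz": 0, "rx": 0, "ry": 0, "rz": 0, "jaw": 0.2},
    {"tx": -0.001, "ty": 0, "tz": 0, "rx": 0, "ry": 0, "rz": 0, "jaw": 0.2},
  ],
)

```text
time: 14.88
position: [0.5464, -0.0221, 0.0616]
tool_rot: [-1.95, -2.461, -0.002]
ft_force: [-1.7, 4.0, 0.0]
grip_width: 0.336
```

```bash
python3 - <<'E'
from plan import *
plan([(.546,-.022,.19,13),(.4463,.2525,.165,5.2)])
E
```

```text
now [ 0.5464 -0.0221  0.0616] yaw 13.21 tilt [-0.0002  0.0015] t 14.88 F [-1.7  4.   0. ] grip 0.336
t [0.0003, -0.0004, -0.1284] r [0.0001, -0.0015, 0.0037]
t [0.2903, -0.0347, -0.1029] r [0.0, -0.0015, 0.1398]
```

Emit:
carry_out(
  commands=[
    {"tx": 0, "ty": 0, "tz": 0, "rx": 0, "ry": 0, "rz": 0, "jaw": 0.55},
    {"tx": 0, "ty": 0, "tz": 0, "rx": 0, "ry": 0, "rz": 0, "jaw": 0.55},
    {"tx": 0, "ty": 0, "tz": 0, "rx": 0, "ry": 0, "rz": 0, "jaw": 0.55},
    {"tx": 0, "ty": 0, "tz": -0.04, "rx": 0, "ry": 0, "rz": 0, "jaw": 0.6},
    {"tx": 0, "ty": 0, "tz": -0.1, "rx": 0, "ry": 0, "rz": 0, "jaw": 0.7},
    {"tx": 0.05, "ty": -0.006, "tz": -0.12, "rx": 0, "ry": 0, "rz": 0.03, "jaw": 0.7},
    {"tx": 0.11, "ty": -0.013, "tz": -0.12, "rx": 0, "ry": 0, "rz": 0.06, "jaw": 0.7},
    {"tx": 0.17, "ty": -0.02, "tz": -0.12, "rx": 0, "ry": 0, "rz": 0.09, "jaw": 0.7},
    {"tx": 0.23, "ty": -0.027, "tz": -0.11, "rx": 0, "ry": 0, "rz": 0.12, "jaw": 0.7},
    {"tx": 0.27, "ty": -0.032, "tz": -0.103, "rx": 0, "ry": 0, "rz": 0.14, "jaw": 0.7},
    {"tx": 0.29, "ty": -0.035, "tz": -0.103, "rx": 0, "ry": 0, "rz": 0.14, "jaw": 0.7},
    {"tx": 0.29, "ty": -0.035, "tz": -0.103, "rx": 0, "ry": 0, "rz": 0.14, "jaw": 0.7},
  ],
)

```text
time: 16.38
position: [0.4459, 0.2519, 0.1643]
tool_rot: [2.116, 2.322, -0.001]
ft_force: [-0.3, -0.6, 0.7]
grip_width: 0.702
```

```bash
python3 snap.py 15 "(205,165,75,60,10)" "(220,60,150,130,5)" 1; python3 - <<'E'
from plan import *
plan([(.4463,.2525,.12,5.2)])
from h import *
crop("pics/scene15.png",235,140,70,70,9,"pics/s15v.png");crop("pics/top15.png",140,190,60,70,8,"pics/t15w.png")
E
```

```text
[0.4472 0.2496 0.1646] 16.48 [ 1.  -0.4  0.4] [-0.1   0.04  0.05] 0.698 [-0.81  0.04  0.25  1.84 -0.01  1.27 -0.46]
now [0.4472 0.2496 0.1646] yaw 5.07 tilt [ 0.0008 -0.0009] t 16.48 F [ 1.  -0.4  0.4] grip 0.698
t [0.003, -0.0007, 0.0445] r [0.0007, 0.001, -0.0023]
```

View pics/scene15c.png

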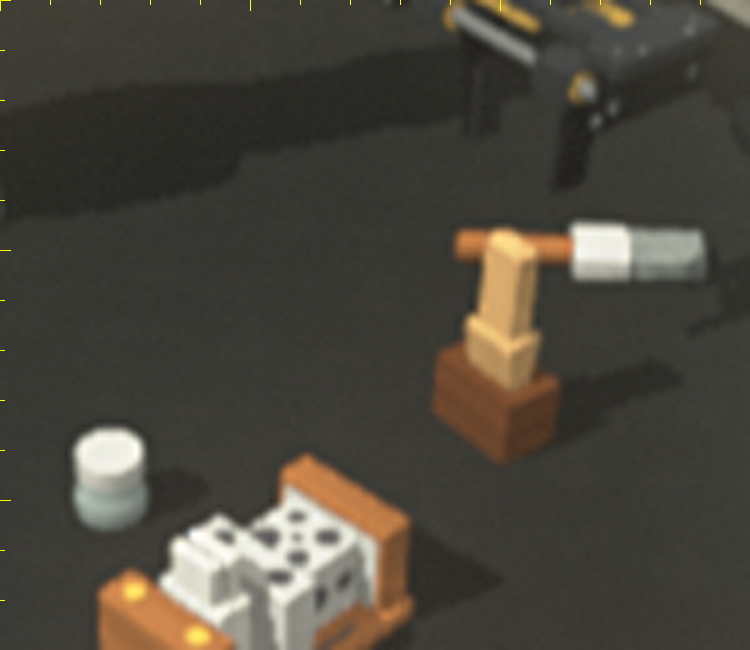

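View pics/s15v.png

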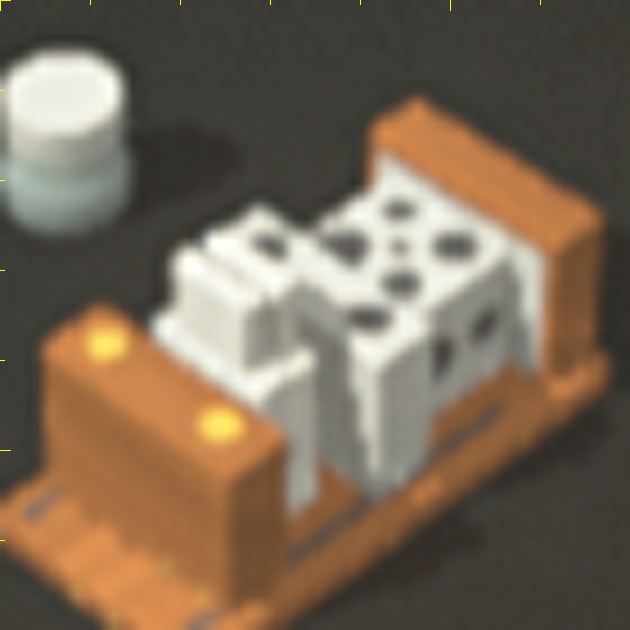

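View pics/top15c.png

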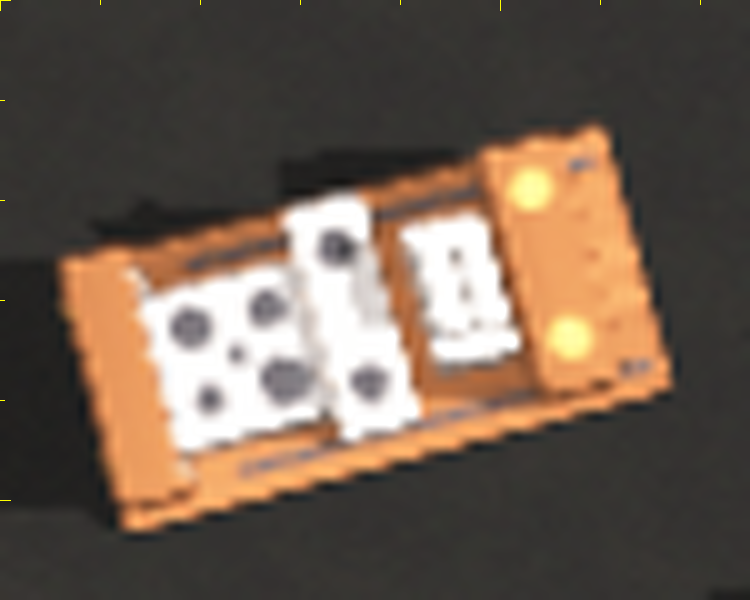

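View pics/t15w.png

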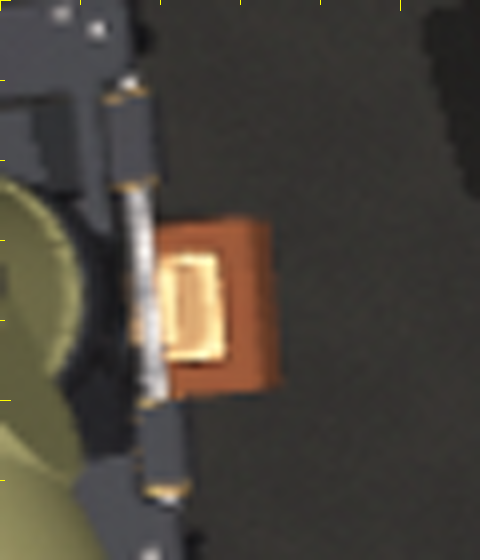

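```bash
python3 - <<'E'
from fit import *
from scipy.ndimage import map_coordinates
V=(.5452,-.0113,np.radians(13.3))
g=cv2.imread("pics/top15.png").astype(float)
# background ref: floor colour has low blue; white has high blue
for xr in((-21,-16),(16,21),(-12,12)):
    xs=np.linspace(*xr,12)/1000; ys=np.arange(-40,16,1.)/1000
    pr=[]
    for y in ys:
        uv=proj("top",tf(V,np.c_[xs,np.full(12,y),np.full(12,.072)]))
        pr.append(np.mean(map_coordinates(g[:,:,0],[uv[:,1],uv[:,0]],order=1)))
    print(xr,[(int(round(y*1000)),int(v)) for y,v in zip(ys,pr)])
E
```

```text
(-21, -16) [(-40, 132), (-39, 126), (-38, 120), (-37, 114), (-36, 108), (-35, 102), (-34, 99), (-33, 99), (-32, 98), (-31, 91), (-30, 80), (-29, 69), (-28, 67), (-27, 94), (-26, 131), (-25, 174), (-24, 205), (-23, 225), (-22, 240), (-21, 245), (-20, 247), (-19, 248), (-18, 248), (-17, 249), (-16, 249), (-15, 249), (-14, 249), (-13, 250), (-12, 250), (-11, 250), (-10, 249), (-9, 249), (-8, 249), (-7, 249), (-6, 248), (-5, 248), (-4, 247), (-3, 245), (-2, 239), (-1, 223), (0, 203), (1, 178), (2, 143), (3, 111), (4, 83), (5, 74), (6, 71), (7, 68), (8, 82), (9, 122), (10, 167), (11, 210), (12, 229), (13, 241), (14, 248), (15, 245)]
(16, 21) [(-40, 130), (-39, 126), (-38, 120), (-37, 112), (-36, 105), (-35, 100), (-34, 99), (-33, 98), (-32, 98), (-31, 91), (-30, 80), (-29, 69), (-28, 65), (-27, 81), (-26, 103), (-25, 133), (-24, 162), (-23, 188), (-22, 212), (-21, 224), (-20, 231), (-19, 236), (-18, 236), (-17, 237), (-16, 238), (-15, 239), (-14, 240), (-13, 241), (-12, 243), (-11, 243), (-10, 244), (-9, 243), (-8, 241), (-7, 239), (-6, 239), (-5, 241), (-4, 243), (-3, 243), (-2, 239), (-1, 223), (0, 204), (1, 177), (2, 140), (3, 105), (4, 77), (5, 70), (6, 68), (7, 67), (8, 71), (9, 87), (10, 106), (11, 134), (12, 159), (13, 180), (14, 192), (15, 181)]
(-12, 12) [(-40, 99), (-39, 98), (-38, 97), (-37, 96), (-36, 95), (-35, 95), (-34, 96), (-33, 96), (-32, 94), (-31, 87), (-30, 78), (-29, 69), (-28, 63), (-27, 69), (-26, 98), (-25, 147), (-24, 200), (-23, 235), (-22, 250), (-21, 252), (-20, 253), (-19, 252), (-18, 250), (-17, 245), (-16, 238), (-15, 227), (-14, 216), (-13, 213), (-12, 223), (-11, 237), (-10, 248), (-9, 252), (-8, 253), (-7, 252), (-6, 250), (-5, 246), (-4, 239), (-3, 228), (-2, 208), (-1, 183), (0, 158), (1, 135), (2, 114), (3, 96), (4, 82), (5, 73), (6, 69), (7, 67), (8, 70), (9, 83), (10, 113), (11, 151), (12, 183), (13, 202), (14, 212), (15, 217)]
```

Emit:
carry_out(
  commands=[
    {"tx": 0.003, "ty": -0.001, "tz": 0.01, "rx": 0, "ry": 0, "rz": 0, "jaw": 0.7},
    {"tx": 0.003, "ty": -0.001, "tz": 0.035, "rx": 0, "ry": 0, "rz": 0, "jaw": 0.7},
    {"tx": 0.003, "ty": -0.001, "tz": 0.06, "rx": 0, "ry": 0, "rz": 0, "jaw": 0.7},
    {"tx": 0.003, "ty": -0.001, "tz": 0.06, "rx": 0, "ry": 0, "rz": 0, "jaw": 0.7},
  ],
)

```text
time: 16.98
position: [0.4437, 0.2521, 0.1022]
tool_rot: [-2.121, -2.317, 0.007]
ft_force: [0.1, 0.4, 0.3]
grip_width: 0.7
```

```bash
python3 snap.py 16 "(140,190,60,70,8)" "(290,70,80,80,9)" 1.5;python3 - <<'E'
from plan import *
plan([(.4463,.2525,.08,5.2)])
E
```

```text
[0.4455 0.2536 0.1048] 17.07 [1.1 0.2 0.2] [-0.08  0.05  0.01] 0.699 [-0.8   0.09  0.25  1.91 -0.02  1.14 -0.46]
now [0.4455 0.2536 0.1048] yaw 5.09 tilt [0.0003 0.    ] t 17.07 F [1.1 0.2 0.2] grip 0.699
t [-0.0011, 0.0007, 0.0248] r [0.0003, 0.0, -0.0019]
```

View pics/scene16c.png

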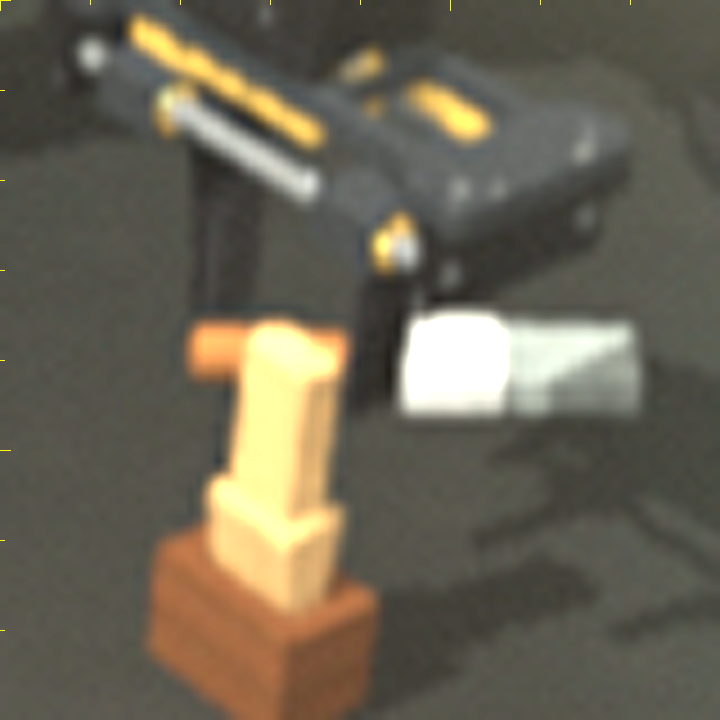

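View pics/top16c.png

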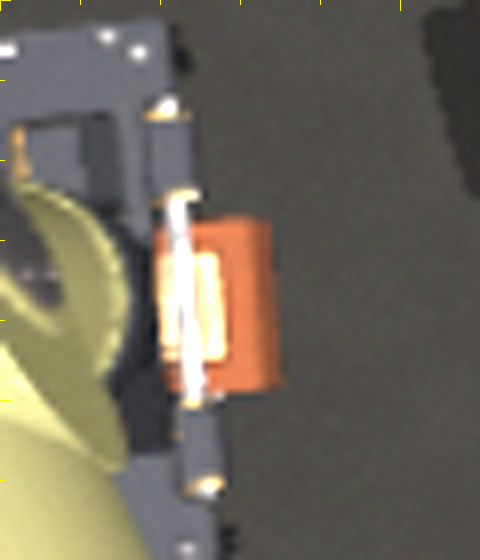

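Emit:
carry_out(
  commands=[
    {"tx": -0.001, "ty": 0.0005, "tz": 0.012, "rx": 0, "ry": 0, "rz": 0, "jaw": 0.7},
    {"tx": -0.001, "ty": 0.0005, "tz": 0.022, "rx": 0, "ry": 0, "rz": 0, "jaw": 0.7},
    {"tx": -0.001, "ty": 0.0005, "tz": 0.022, "rx": 0, "ry": 0, "rz": 0, "jaw": 0.4},
    {"tx": -0.001, "ty": 0.0005, "tz": 0.022, "rx": 0, "ry": 0, "rz": 0, "jaw": 0.2},
    {"tx": -0.001, "ty": 0.0005, "tz": 0.022, "rx": 0, "ry": 0, "rz": 0, "jaw": 0.2},
    {"tx": -0.001, "ty": 0.0005, "tz": 0.022, "rx": 0, "ry": 0, "rz": 0, "jaw": 0.2},
    {"tx": -0.001, "ty": 0.0005, "tz": 0.022, "rx": 0, "ry": 0, "rz": 0, "jaw": 0.2},
    {"tx": -0.001, "ty": 0.0005, "tz": 0.022, "rx": 0, "ry": 0, "rz": 0, "jaw": 0.2},
  ],
  grip_force=60,
)

```text
time: 18.08
position: [0.4459, 0.2533, 0.0828]
tool_rot: [2.119, 2.319, 0.001]
ft_force: [-0.2, -0.7, 1.9]
grip_width: 0.34
```

```bash
python3 snap.py 17 "(140,190,60,70,8)" "(290,70,80,80,9)" 1.5;python3 - <<'E'
from plan import *
plan([])
E
```

```text
[0.4458 0.2533 0.0827] 18.18 [0.9 0.8 1.7] [-0.06  0.01  0.01] 0.34 [-0.8   0.11  0.25  1.93 -0.03  1.1  -0.45]
now [0.4458 0.2533 0.0827] yaw 5.16 tilt [0.0006 0.0004] t 18.18 F [0.9 0.8 1.7] grip 0.34
```

View pics/scene17c.png

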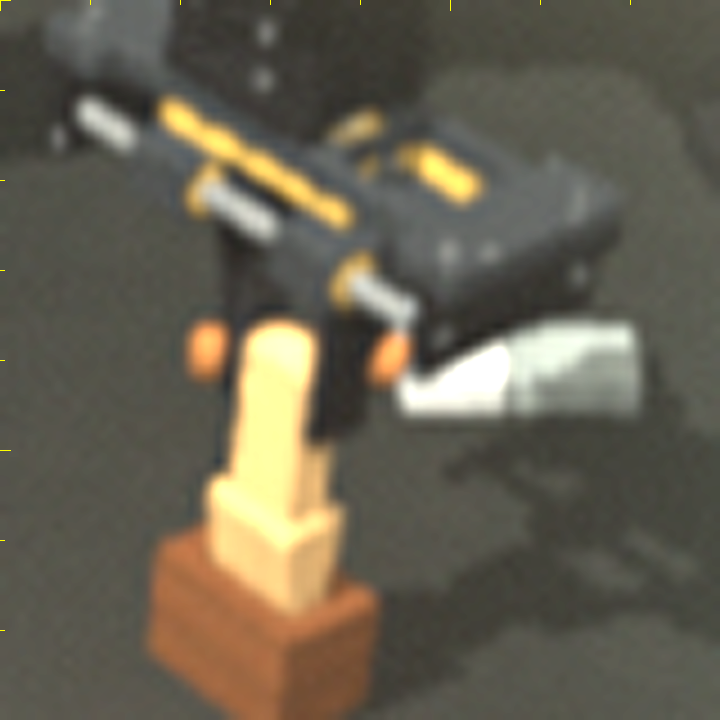

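```bash
python3 - <<'E'
from plan import *
plan([(.4458,.2533,.187,5.2),(.543,-.0048,.187,13.3)])
E
```

```text
now [0.4458 0.2533 0.0827] yaw 5.16 tilt [0.0006 0.0004] t 18.18 F [0.9 0.8 1.7] grip 0.34
t [0.0, 0.0, -0.1043] r [0.0006, -0.0003, -0.0007]
t [-0.2658, 0.0736, -0.1043] r [0.0006, -0.0003, -0.142]
```

Emit:
carry_out(
  commands=[
    {"tx": 0, "ty": 0, "tz": -0.03, "rx": 0, "ry": 0, "rz": 0, "jaw": 0.2},
    {"tx": 0, "ty": 0, "tz": -0.07, "rx": 0, "ry": 0, "rz": 0, "jaw": 0.2},
    {"tx": 0, "ty": 0, "tz": -0.104, "rx": 0, "ry": 0, "rz": 0, "jaw": 0.2},
    {"tx": -0.04, "ty": 0.011, "tz": -0.104, "rx": 0, "ry": 0, "rz": -0.02, "jaw": 0.2},
    {"tx": -0.09, "ty": 0.025, "tz": -0.104, "rx": 0, "ry": 0, "rz": -0.05, "jaw": 0.2},
    {"tx": -0.14, "ty": 0.039, "tz": -0.104, "rx": 0, "ry": 0, "rz": -0.075, "jaw": 0.2},
    {"tx": -0.19, "ty": 0.053, "tz": -0.104, "rx": 0, "ry": 0, "rz": -0.1, "jaw": 0.2},
    {"tx": -0.235, "ty": 0.065, "tz": -0.104, "rx": 0, "ry": 0, "rz": -0.142, "jaw": 0.2},
    {"tx": -0.26, "ty": 0.072, "tz": -0.104, "rx": 0, "ry": 0, "rz": -0.142, "jaw": 0.2},
    {"tx": -0.266, "ty": 0.0735, "tz": -0.104, "rx": 0, "ry": 0, "rz": -0.142, "jaw": 0.2},
    {"tx": -0.266, "ty": 0.0735, "tz": -0.104, "rx": 0, "ry": 0, "rz": -0.142, "jaw": 0.2},
    {"tx": -0.266, "ty": 0.0735, "tz": -0.104, "rx": 0, "ry": 0, "rz": -0.142, "jaw": 0.2},
  ],
)

```text
time: 19.68
position: [0.5423, -0.0033, 0.1863]
tool_rot: [-1.946, -2.465, -0.0]
ft_force: [-0.2, 0.7, -1.2]
grip_width: 0.34
```

```bash
python3 snap.py 18 "(200,140,90,75,8)" "(225,80,90,90,8)" 1; cat > ow.py <<'E'
import sys
from plan import *
from ovp import *
i=sys.argv[1]; win=eval(sys.argv[2])
p,R,s=now(); plan([])
yaw=np.arctan2(*R.as_matrix()[1::-1,1]); yv=np.array([-np.sin(yaw),np.cos(yaw)])
c=p[:2]-yv*.001
c=c+np.array([-.003,.0022])
S=segs(wedge(0),(c[0],c[1],yaw),(0,0,255),p[2]-.0712)
V=(.5414,-.0092,np.radians(13.3))
for y,z,x,cc in((1.5,72,22,(255,0,0)),(9,72,37,(0,200,0)),(-29.5,72,40,(255,0,0))): S.append((tf(V,np.array([[-x,y,z],[x,y,z]])/1000.),cc))
overlay("scene",f"pics/scene{i}.png",win,8,S,f"pics/o{i}.png")
E
python3 ow.py 18 "(225,80,90,90)"
```

```text
[ 0.5424 -0.0036  0.1864] 19.77 [-0.3 -0.4 -0.9] [-0.06  0.05  0.01] 0.341 [-0.52  0.09  0.51  1.75 -0.05  1.31  0.24]
now [ 0.5424 -0.0036  0.1864] yaw 13.43 tilt [-0.0002  0.0005] t 19.77 F [-0.3 -0.4 -0.9] grip 0.341
```

View pics/o18.png

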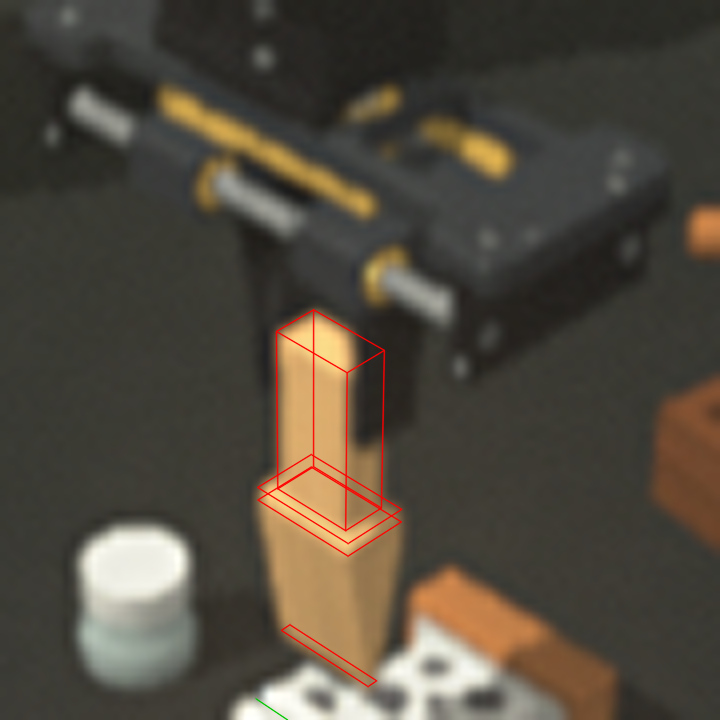

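View pics/scene18c.png

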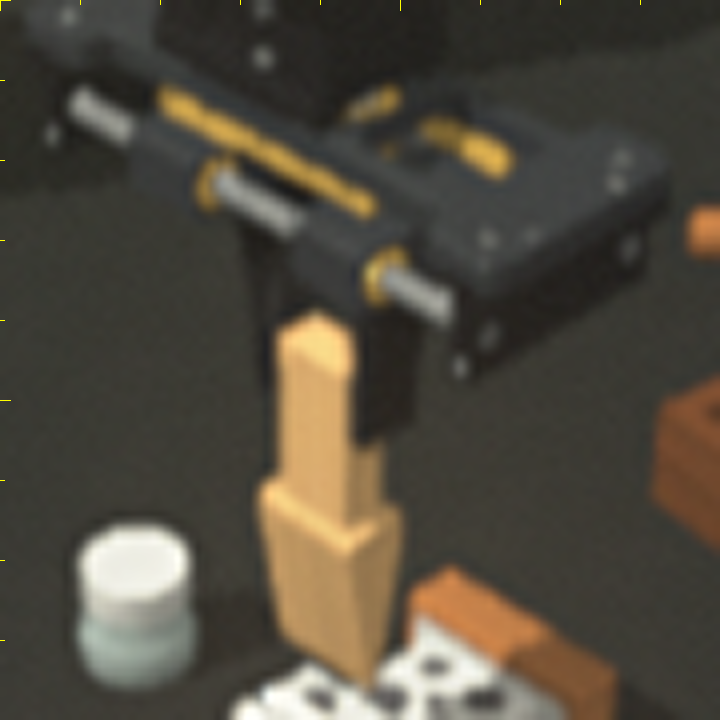

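Emit:
carry_out(
  commands=[
    {"tx": -0.0015, "ty": 0, "tz": 0.015, "rx": 0, "ry": 0, "rz": 0, "jaw": 0.2},
    {"tx": -0.0015, "ty": 0, "tz": 0.03, "rx": 0, "ry": 0, "rz": 0, "jaw": 0.2},
    {"tx": -0.0015, "ty": 0, "tz": 0.037, "rx": 0, "ry": 0, "rz": 0, "jaw": 0.2},
    {"tx": -0.0015, "ty": 0, "tz": 0.037, "rx": 0, "ry": 0, "rz": 0, "jaw": 0.2},
  ],
)

```text
time: 20.27
position: [0.5424, -0.0066, 0.1484]
tool_rot: [-1.949, -2.463, 0.002]
ft_force: [0.3, -0.4, -0.8]
grip_width: 0.342
```

```bash
python3 snap.py 19 "(200,140,90,75,8)" "(235,115,80,80,9)" 1; python3 ow.py 19 "(225,110,90,90)"
```

```text
[ 0.5432 -0.0067  0.1496] 20.38 [ 0.1  0.7 -0.3] [-0.02  0.03  0.02] 0.341 [-0.51  0.12  0.51  1.79 -0.06  1.24  0.25]
now [ 0.5432 -0.0067  0.1496] yaw 13.29 tilt [0.0002 0.0001] t 20.38 F [ 0.1  0.7 -0.3] grip 0.341
```

View pics/o19.png

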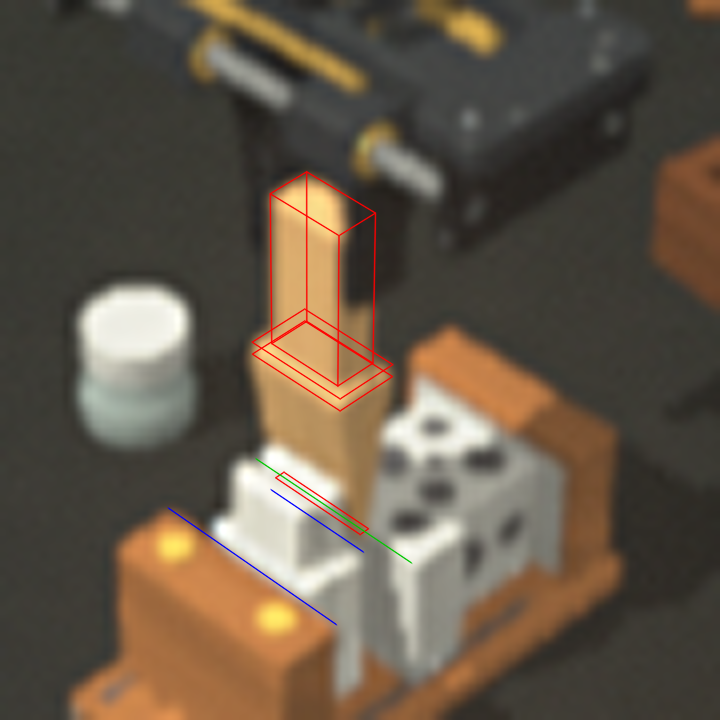

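View pics/scene19c.png

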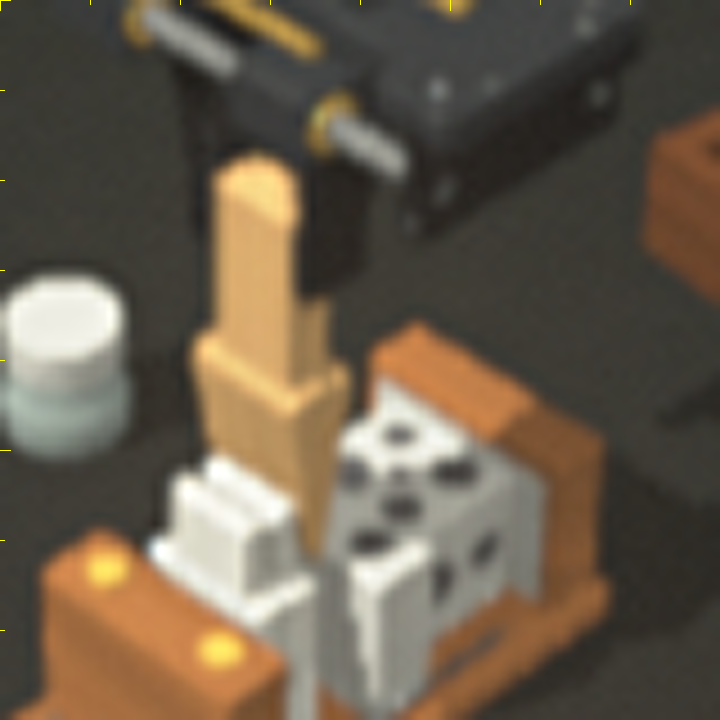

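```bash
python3 - <<'E'
from ovp import *
a=np.radians(13.3)
for n,V,win,s in(("scene",(.5414,-.0092,a),(245,150,60,55),12),("top",(.5452,-.0113,a),(215,170,60,50),12)):
    S=[]
    for y0,c in((-19.3,(255,0,0)),(-5,(0,0,255))):
        o=tf(V,np.array([[0,y0,12]])/1000.)[0]
        S+=segs(PACK,(o[0],o[1],a),c,.012)
    for y in(9,33): S.append((tf(V,np.array([[-37,y,72],[37,y,72]])/1000.),(0,160,0)))
    S.append((tf(V,np.array([[-40,-29.5,72],[40,-29.5,72]])/1000.),(255,0,255)))
    S.append((tf(V,np.array([[37,9,72],[37,9,12]])/1000.),(0,160,0)))
    overlay(n,f"pics/{n}15.png",win,s,S,f"pics/p15_{n}.png")
E
```

```text
(no output)
```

View pics/p15_scene.png

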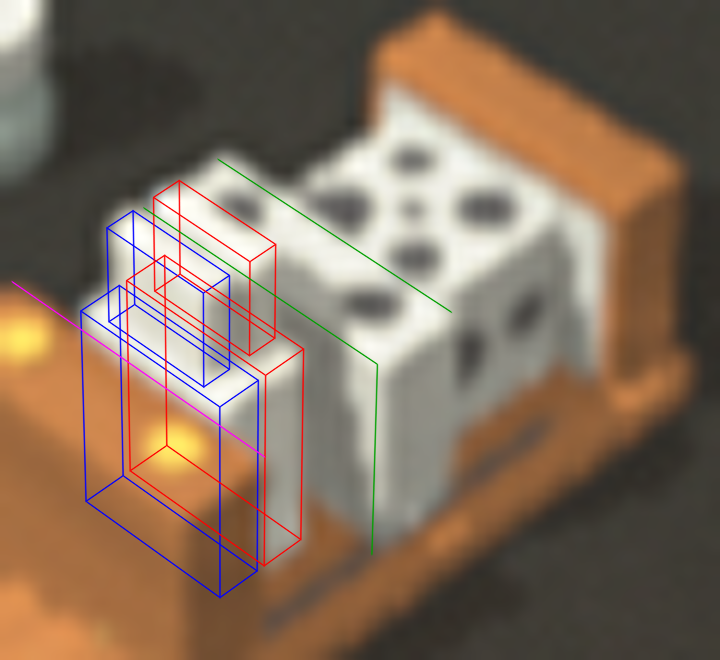

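View pics/p15_top.png

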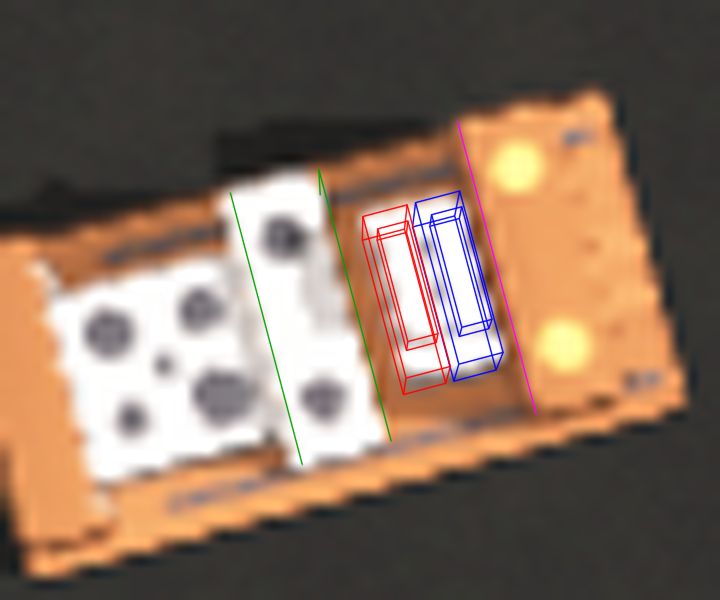

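Emit:
carry_out(
  commands=[
    {"tx": 0.0015, "ty": 0, "tz": 0, "rx": 0, "ry": 0, "rz": 0, "jaw": 0.2},
    {"tx": 0.0015, "ty": 0, "tz": 0.005, "rx": 0, "ry": 0, "rz": 0, "jaw": 0.2},
    {"tx": 0.0015, "ty": 0, "tz": 0.01, "rx": 0, "ry": 0, "rz": 0, "jaw": 0.2},
    {"tx": 0.0015, "ty": 0, "tz": 0.014, "rx": 0, "ry": 0, "rz": 0, "jaw": 0.2},
  ],
)

```text
time: 20.88
position: [0.5425, -0.0052, 0.135]
tool_rot: [-1.949, -2.463, 0.0]
ft_force: [0.3, -0.2, -1.3]
grip_width: 0.341
```

```bash
python3 snap.py 20 "(200,140,90,75,8)" "(235,115,80,80,9)" 1; python3 -c "
from plan import *
plan([])"
```

```text
[ 0.5422 -0.0052  0.1348] 20.98 [-0.7  1.1 -1.4] [ 0.01 -0.01  0.02] 0.341 [-0.51  0.13  0.51  1.81 -0.07  1.21  0.26]
now [ 0.5422 -0.0052  0.1348] yaw 13.29 tilt [-0.0011 -0.0001] t 20.98 F [-0.7  1.1 -1.4] grip 0.341
```

View pics/scene20c.png

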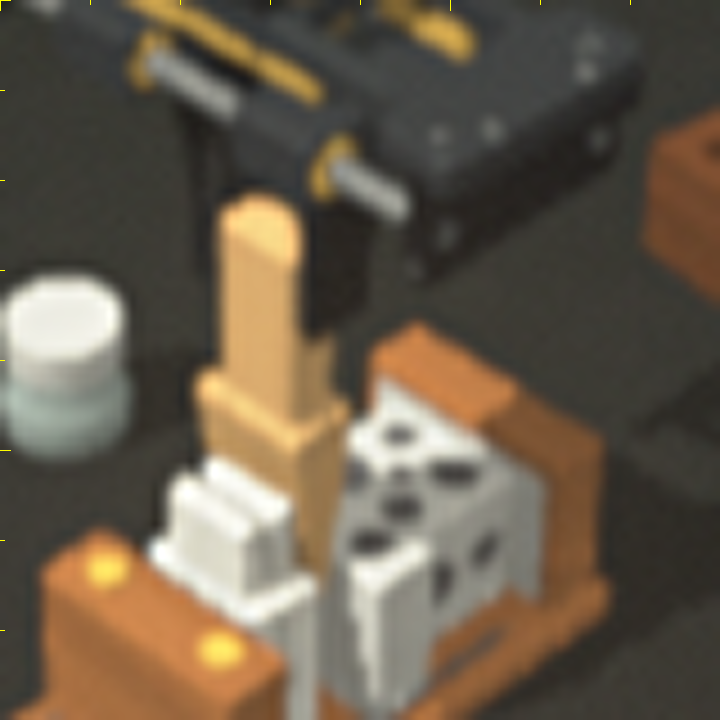

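Emit:
carry_out(
  commands=[
    {"tx": 0, "ty": 0, "tz": 0.005, "rx": 0, "ry": 0, "rz": 0, "jaw": 0.2},
    {"tx": -0.0005, "ty": 0, "tz": 0.009, "rx": 0, "ry": 0, "rz": 0, "jaw": 0.2},
    {"tx": -0.001, "ty": 0, "tz": 0.013, "rx": 0, "ry": 0, "rz": 0, "jaw": 0.2},
  ],
)

```text
time: 21.35
position: [0.5429, -0.0063, 0.1221]
tool_rot: [-1.949, -2.464, 0.0]
ft_force: [-0.4, 0.0, -1.4]
grip_width: 0.34
```

Emit:
carry_out(
  commands=[
    {"tx": -0.0005, "ty": 0, "tz": 0.003, "rx": 0, "ry": 0, "rz": 0, "jaw": 0.2},
    {"tx": -0.001, "ty": 0, "tz": 0.006, "rx": 0, "ry": 0, "rz": 0, "jaw": 0.2},
    {"tx": -0.0015, "ty": 0, "tz": 0.009, "rx": 0, "ry": 0, "rz": 0, "jaw": 0.2},
  ],
)

```text
time: 21.72
position: [0.5434, -0.0071, 0.1134]
tool_rot: [-1.949, -2.464, -0.001]
ft_force: [-0.5, 1.8, -0.7]
grip_width: 0.341
```

Emit:
carry_out(
  commands=[
    {"tx": -0.0005, "ty": 0, "tz": 0.002, "rx": 0, "ry": 0, "rz": 0, "jaw": 0.2},
    {"tx": -0.0005, "ty": 0, "tz": 0.004, "rx": 0, "ry": 0, "rz": 0, "jaw": 0.2},
  ],
)

```text
time: 21.98
position: [0.5435, -0.0071, 0.1096]
tool_rot: [-1.948, -2.464, -0.002]
ft_force: [-0.4, 3.6, 0.1]
grip_width: 0.337
```

```bash
python3 snap.py 21 "(200,140,90,75,8)" "(235,115,80,80,9)" 1
```

```text
[ 0.5435 -0.0072  0.1094] 22.07 [ 0.6  2.9 -0.4] [0.96 0.01 0.04] 0.335 [-0.5   0.16  0.51  1.84 -0.09  1.16  0.27]
```

View pics/scene21c.png

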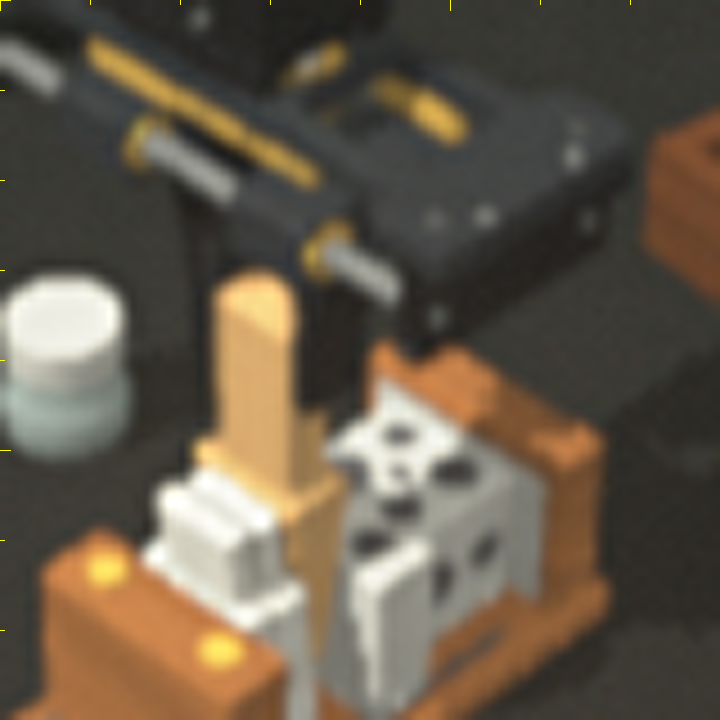

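Emit:
carry_out(
  commands=[
    {"tx": 0, "ty": 0, "tz": 0.0015, "rx": 0, "ry": 0, "rz": 0, "jaw": 0.2},
    {"tx": 0, "ty": 0, "tz": 0.003, "rx": 0, "ry": 0, "rz": 0, "jaw": 0.2},
    {"tx": 0, "ty": 0, "tz": 0.003, "rx": 0, "ry": 0, "rz": 0, "jaw": 0.2},
  ],
)

```text
time: 22.45
position: [0.5436, -0.0071, 0.1066]
tool_rot: [-1.948, -2.464, -0.002]
ft_force: [-0.9, 4.4, 2.1]
grip_width: 0.341
```

Emit:
carry_out(
  commands=[
    {"tx": 0, "ty": 0, "tz": 0.0015, "rx": 0, "ry": 0, "rz": 0, "jaw": 0.2},
    {"tx": 0, "ty": 0, "tz": 0.003, "rx": 0, "ry": 0, "rz": 0, "jaw": 0.2},
    {"tx": 0, "ty": 0, "tz": 0.003, "rx": 0, "ry": 0, "rz": 0, "jaw": 0.2},
  ],
)

```text
time: 22.82
position: [0.544, -0.0069, 0.1048]
tool_rot: [-1.948, -2.464, -0.003]
ft_force: [-2.2, 5.9, 7.9]
grip_width: 0.333
```

Emit:
carry_out(
  commands=[
    {"tx": 0.001, "ty": 0, "tz": 0.001, "rx": 0, "ry": 0, "rz": 0, "jaw": 0.2},
    {"tx": 0.001, "ty": 0, "tz": 0.002, "rx": 0, "ry": 0, "rz": 0, "jaw": 0.2},
    {"tx": 0.001, "ty": 0, "tz": 0.002, "rx": 0, "ry": 0, "rz": 0, "jaw": 0.2},
  ],
  grip_force=60,
)

```text
time: 23.2
position: [0.5443, -0.0066, 0.1034]
tool_rot: [1.948, 2.464, 0.004]
ft_force: [-2.5, 4.3, 10.8]
grip_width: 0.34
```

Emit:
carry_out(
  commands=[
    {"tx": 0.0005, "ty": 0, "tz": 0.0015, "rx": 0, "ry": 0, "rz": 0, "jaw": 0.2},
    {"tx": 0.0005, "ty": 0, "tz": 0.003, "rx": 0, "ry": 0, "rz": 0, "jaw": 0.2},
    {"tx": 0.0005, "ty": 0, "tz": 0.003, "rx": 0, "ry": 0, "rz": 0, "jaw": 0.2},
  ],
)

```text
time: 23.58
position: [0.5447, -0.0065, 0.1025]
tool_rot: [1.948, 2.463, 0.005]
ft_force: [-6.4, 3.7, 21.9]
grip_width: 0.339
```

```bash
python3 snap.py 22 "(200,140,90,75,8)" "(235,115,80,80,9)" 1
```

```text
[ 0.5447 -0.0064  0.1025] 23.68 [-5.6  3.5 22.3] [0.92 1.91 0.29] 0.337 [-0.5   0.17  0.51  1.85 -0.09  1.15  0.28]
```

View pics/scene22c.png

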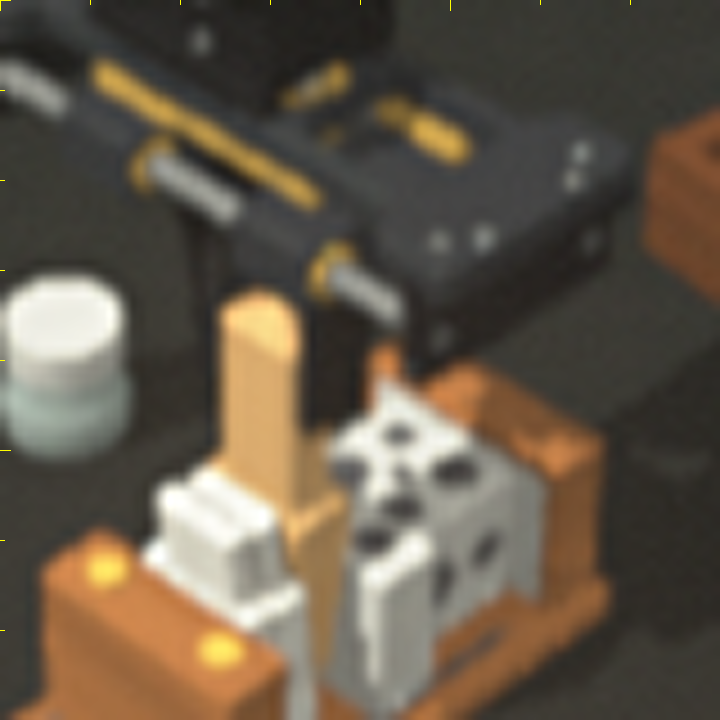

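Emit:
carry_out(
  commands=[
    {"tx": 0.0005, "ty": -0.001, "tz": 0.0015, "rx": 0, "ry": 0, "rz": 0, "jaw": 0.2},
    {"tx": 0.0005, "ty": -0.001, "tz": 0.003, "rx": 0, "ry": 0, "rz": 0, "jaw": 0.2},
    {"tx": 0.0005, "ty": -0.001, "tz": 0.003, "rx": 0, "ry": 0, "rz": 0, "jaw": 0.2},
  ],
)

```text
time: 24.05
position: [0.545, -0.0063, 0.1019]
tool_rot: [1.947, 2.461, 0.009]
ft_force: [-8.4, 4.4, 32.8]
grip_width: 0.337
```

Emit:
carry_out(
  commands=[
    {"tx": 0, "ty": -0.001, "tz": 0.0015, "rx": 0, "ry": 0, "rz": 0, "jaw": 0.2},
    {"tx": 0, "ty": -0.001, "tz": 0.0025, "rx": 0, "ry": 0, "rz": 0, "jaw": 0.2},
    {"tx": 0, "ty": -0.001, "tz": 0.0025, "rx": 0, "ry": 0, "rz": 0, "jaw": 0.2},
    {"tx": 0, "ty": -0.001, "tz": 0.0025, "rx": 0, "ry": 0, "rz": 0, "jaw": 0.2},
  ],
)

```text
time: 24.55
position: [0.5454, -0.0066, 0.1014]
tool_rot: [1.946, 2.459, 0.013]
ft_force: [-9.6, 4.0, 42.8]
grip_width: 0.338
```

```bash
python3 snap.py 23 "(200,140,90,75,8)" "(235,115,80,80,9)" 1; python3 ow.py 23 "(225,110,90,90)"
```

```text
[ 0.5454 -0.0065  0.1014] 24.65 [-9.5  3.  42.8] [0.83 2.9  0.15] 0.339 [-0.5   0.16  0.51  1.85 -0.09  1.14  0.28]
now [ 0.5454 -0.0065  0.1014] yaw 13.29 tilt [0.0092 0.0031] t 24.65 F [-9.5  3.  42.8] grip 0.339
```

View pics/o23.png

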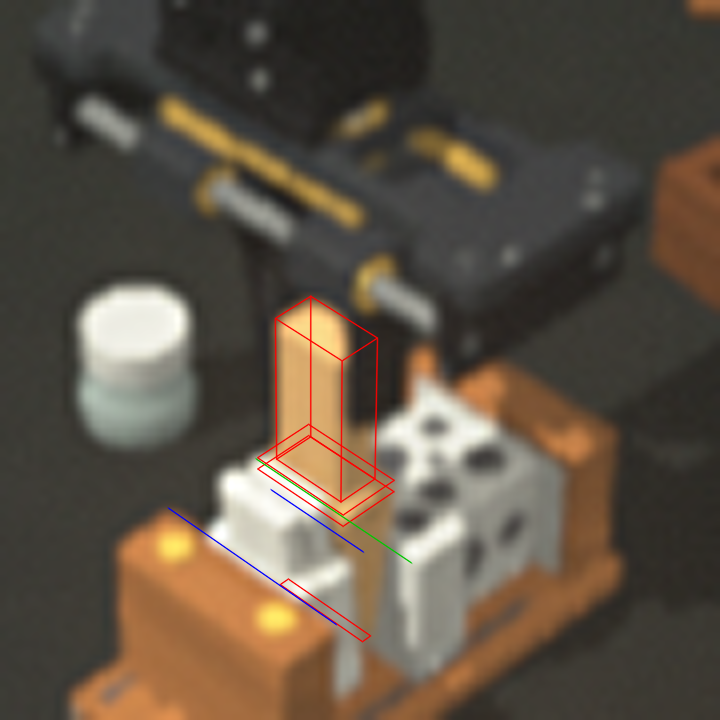

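View pics/scene23c.png

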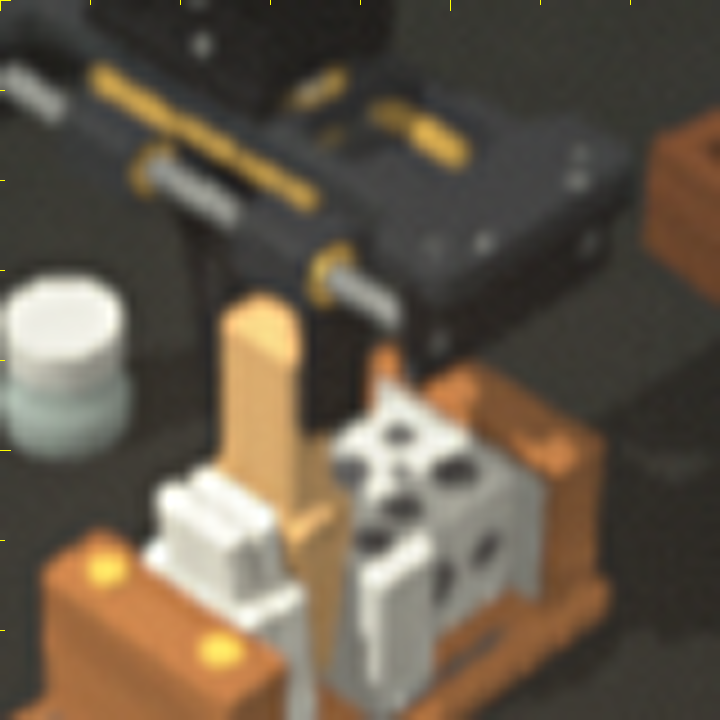

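Emit:
carry_out(
  commands=[
    {"tx": 0, "ty": 0, "tz": 0.0005, "rx": 0, "ry": 0, "rz": 0, "jaw": 0.2},
    {"tx": 0, "ty": 0, "tz": 0.0005, "rx": 0, "ry": 0, "rz": 0, "jaw": 0.2},
    {"tx": 0, "ty": 0, "tz": 0.0005, "rx": 0, "ry": 0, "rz": 0, "jaw": 0.2},
    {"tx": 0, "ty": 0, "tz": 0.0005, "rx": 0, "ry": 0, "rz": 0, "jaw": 0.2},
  ],
)

```text
time: 25.15
position: [0.5455, -0.0066, 0.1014]
tool_rot: [1.946, 2.459, 0.013]
ft_force: [-10.4, 4.2, 45.0]
grip_width: 0.34
```

```bash
python3 - <<'E'
from plan import *
a=get_image("scene")[:,:,::-1]; cv2.imwrite("pics/scene24.png",a); cv2.imwrite("pics/s24.png",cv2.resize(a,(800,600),interpolation=cv2.INTER_CUBIC))
from ovp import *
V=(.5414,-.0092,np.radians(13.3)); S=[]
for y in(11,35): S.append((tf(V,np.array([[-37,y,72],[37,y,72]])/1000.),(0,160,0)))
S.append((tf(V,np.array([[37,11,72],[37,11,12]])/1000.),(0,160,0)))
S.append((tf(V,np.array([[37,35,72],[37,35,12]])/1000.),(0,160,0)))
overlay("scene","pics/scene24.png",(245,150,60,55),12,S,"pics/p24.png")
plan([])
E
```

```text
now [ 0.5454 -0.0066  0.1014] yaw 13.29 tilt [0.0093 0.0032] t 25.2 F [-11.4   3.2  45.3] grip 0.339
```

View pics/s24.png

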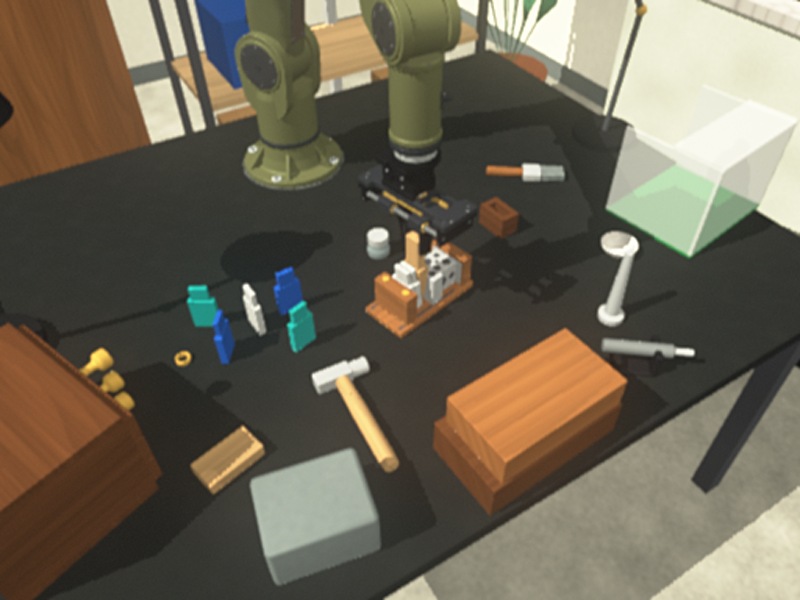

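View pics/p24.png

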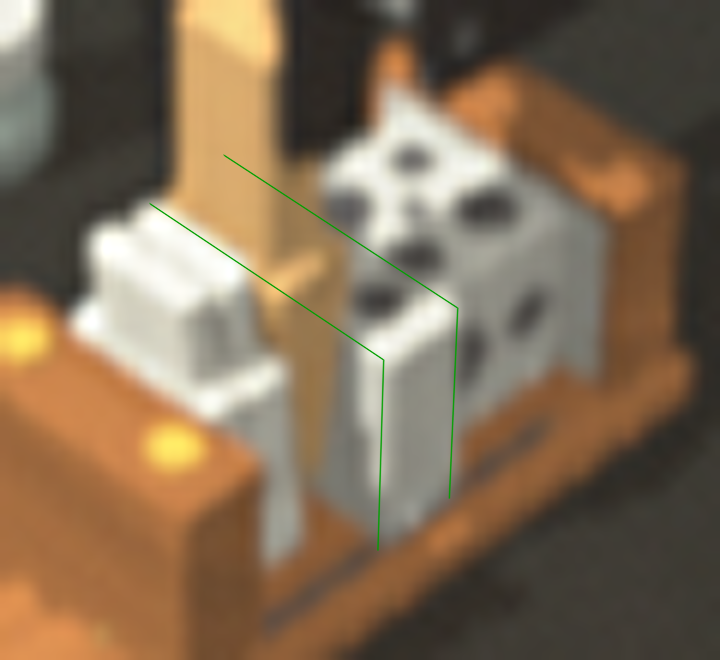

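```bash
python3 -c "
from bench import ctrl
print(ctrl.close_job()); s=ctrl.get_state(); print(s['time'],s['position'],s['ft_force'],s['grip_width'])"
```

```text
the job is handed in; nothing more can be done
None
the job is handed in; nothing more can be done
```

The wedge is jammed in the vice with the jaw against the block, and I handed the job in at about 25 s of the 67 s allowed, still gripping the wedge.

**What I did:** The gap with the jaw closed measured about 40 mm, so I stood two of the white metal packers upright against the end stop. I then pushed the wedge, thin end down, between the second packer and the jaw.

**Last checks:**
- **Jam:** The push rose from 22 to 33 to 43 N while the wedge moved only about 0.5 mm per step. It then held at about 45 N without moving, and the grip had not slipped.
- **Wedge depth:** The wedge is about 42 mm down in the gap, with its tip about 18 mm above the vice floor.
- **Jaw:** In the scene camera the jaw lines up with its closed position.
- **Bench:** The remaining packer and all the other things looked undisturbed in the last scene picture.

**What disagreed:**
- **Tool height:** The fingertips sat roughly 20 mm higher than the reported tool height. The first grasp closed above the packer's tab without moving it, and I set later heights from the pictures and the objects held.
- **First move:** My first move call was refused for missing entries, and nothing moved.
- **Packers after release:** Both packers ended a few millimetres off the stop when released, because they had tilted while being slid. The wedge pushed them home.
- **Gap size:** The wedge went in about 6 mm deeper than my gap estimate suggested, so the gap is nearer 42 mm, still right for two packers.
- **Top camera:** The arm blocked the top view at the end, so the final checks rest on the scene camera and the force readings.

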